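Load and close the UV curing carousel

ROBOT

A 6-joint arm with a two-finger parallel gripper is mounted at the origin on the work surface. World frame = base frame: x ahead of the robot, y to its left, z up, the work surface at z = 0. Lengths are in m, angles in rad, forces in N, time in s.
With the tool pointing down it reaches from about 0.375 to 0.9 m from the base axis. Payload 3.1 kg.
Tool frame: the origin (TCP) lies on the centre line of the jaws, within the pads' length; the fingertips stand 25 mm ahead of it and the grasp point (between the pads) lies 6 mm ahead of it (manip.tip_extent is the distance from the TCP to the fingertips, in m); z points along the fingers, y is the line along which they close (so a half turn about z gives the same grasp; the last joint's range is limited). The gripper opens to 85 mm and grips with 20 to 120 N. Pads are 22 mm wide; open, the fingers measure 114 mm over their backs; the gripper's body (76 mm by 85 mm) begins 54 mm behind the grasp point. The pads swing forward as they close: fully open they stand 13 mm farther back than shut.
Start: joints at [-1.518, 0.527, 1.433, -0, 1.181, -0.178], TCP at [0.144, -0.608, 0.256] pointing down, gripper open.
Joint ranges: [-3.08, 3.08], [-0.75, 2.2], [0.22, 2.44], [-1.43, 4.57], [0, 2.65], [-2.85, 2.85]. Speed limits (rad/s): [2.79, 2.79, 3.14, 3.14, 3.14, 3.14].

INTERFACE

Orientations are given as a unit quaternion [x, y, z, w].
In Python, from station import readout, imaging, order, manip gives the robot as it stands.
- The arm moves only by the tool move_arm, never from a script. Its argument "rows" is a list of rows, each a list of 7 numbers: the turn, a rotation vector about the tool's x, y, z in degrees, then the shift along the tool's x, y, z in mm, then the closure, from 0 (fully open) to 1 (shut). A call has 1 to 12 rows; each row is the pose to reach, as a shift and turn from the pose commanded when the call began, along the tool's axes at that moment; what a row does not reach only later rows make up. A row lasts 1/12 s, in which the tool goes at most 41.7 mm and 7.16 degrees, less where a joint would pass 70% of its speed; a pose out of reach is approached as far as the arm can. A call with a gripper value outside its range is refused whole. The fingers move at their own pace and stop on an object; "squeeze" is the grip in N (left out, the last holds). Time passes only in rows, so rows that repeat a pose let the fingers close. It gives the time, the measured TCP pose, the force, the opening and the grip force at its end, in the units of the state.
- readout.sense(): the state, without advancing time (a new reading comes with each control period).
- imaging.snapshot(name): name is "scene" or "top" or "wrist"; returns a dict with "img" (480x640x3 uint8, red, green, blue), "z_map" (480x640 float32, m along the optical axis (not along the pixel's ray), 0 where there is no reading), "fovy" (degrees; the focal length in pixels is half the picture's height over the tangent of half this angle, whatever the lens; pixels are square), "cx", "cy" (the principal point, pixels), "rvec" (rotation vector, rad) and "tvec" (3), from world to camera coordinates, as OpenCV has them. Camera axes: x right, y down, z forward; pixel columns grow to the right and rows downward; lengths in m; the calibration is good to about 2 mm. A picture is of the moment at which its call begins.
- order.sign_off(): hands the job in; it is judged then, once.
The state is a dict: "t": time; "q": joint angles; "qd": joint speeds; "tau": joint torques, N m; "tcp_pos": TCP position; "tool_rot": TCP orientation; "force": force on the tool from outside, world axes, zero at the start; "ft_torque": the same for the moment, N m; "finger_gap": opening from 0.0 (shut) to 1.0 (fully open); "gripper_force": force on a finger pad.
Only numpy, scipy, OpenCV 4.12 (cv2) and the standard library are available. Lean on these libraries where they do the work, as an engineer would, in place of code of your own. Each camera call takes 0.05 s, during which the arm holds its last target. There are 200 camera calls.

TASK

Load the curing carousel: lift the latch bar by its thumb lever, swing the amber gate wide open, and set every connector pallet from the bench down flat and squarely on a rubber pad of the turntable, one to a pad, turning the turntable by its posts to bring free pads to the opening. Then turn the turntable home, with the tooth beside the dose-meter puck right at the pointer, swing the gate fully shut and let the latch bar drop back into its catch. Leave the tools and the other things on the bench where they are.

Things in the scene. Friction and masses are not known exactly. Their poses are not given: they have to be found in the camera images.
- pointer (a point): Point over the steel pointer in the middle of the cabinet's front sill, on the turntable's rim circle (radius 132 mm), at deck height (z = 53 mm). Cabinet axes: x from the front to the back, y along the front towards the latch side, z up; the turntable's axis is at x = +132 mm from here. Place and heading vary; the front looks roughly to the robot's right (-y).
- roof_edge (a point): Middle of the front edge of the fixed amber roof (z = 115 to 121 mm, lamp housing at the back up to 166), cabinet axes, 111 mm behind point pointer. Cabinet: 325 deep, 330 wide, bronze base with its top at z = 45 mm; side walls as high as the roof 151 mm to either side of the middle. In front of this edge only the gate covers the turntable: gate open, it is free from above.
- turntable (a joint): Turntable angle, rad, anticlockwise from above, 0 = home (tooth at pointer); endless (may pass 2 pi), stays where left (friction 0.04 N m). Aluminium deck, radius 132 mm, top z = 53 mm; hub 26 mm wide, 14 high. Four round upright posts to push it by (14 mm wide, 50 high, tops z = 103 mm) stand 118 mm from the axis, midway between its four places: three rubber pads and the puck.
- home (a point): Point at the small tooth on the turntable's rim, 132 mm from the axis, beside the dose-meter puck, at the deck's top. Axes turn with the turntable: x points from here through the axis (at x = +132 mm), z up; parallel to point pointer's when home. Posts are at x = 132 +- 83, y = +- 83 mm.
- puck (a point): Centre of the top of the round white dose-meter puck fixed on the turntable's fourth place (48 mm across, 16 mm high), 85 mm from the axis, in line with the tooth.
- pad1 (a point): Centre of a rubber pad, flush with the turntable's deck (84 x 54 mm, its length along the rim), 85 mm from the axis; in the frame of point home at x = +132, y = -85 mm, its length along x.
- pad2 (a point): Centre of the pad across the axis from the puck, same size; in the frame of point home at x = +217, y = 0, its length along y.
- pad3 (a point): Centre of the third pad, same size; in the frame of point home at x = +132, y = +85 mm, its length along x.
- gate (a joint): Gate angle, rad: 0 shut, to 1.9 open, anticlockwise from above, swinging outwards; slightly stiff (0.08 N m), stays where left. An L of amber sheet 268 mm wide: upright front (z = 50 to 115 mm, 6 thick) and a flat visor on top (z = 115 to 121) that reaches 115 mm back over the turntable when shut. Shut, the latch bar holds it with 2 to 4 mm of play.
- gate_hinge (a point): Point on the gate's upright hinge axis, at the visor's top (z = 121 mm). Axes turn with the gate: y from the hinge along the gate's front to its free edge (at y = 274 mm), x to the gate's inner side, z up; parallel to point pointer's when shut.
- latch (a joint): Angle of the latch bar, rad: 0 = level, resting down (in the catch when the gate is shut); positive = free end raised, to 0.5; falls back by its own weight (0.14 kg with the lever). From about 0.25 it clears the catch.
- latch_pivot (a point): Pivot of the latch bar on the gate's outer face, 160 mm from the hinge axis, 15 mm outside the sheet's middle, z = 129 mm. Bar axes: x as the gate's, y along the bar to its free end. Round steel bar, 16 mm thick, reaching 148 mm; its end rests behind the catch's upright prong (top z = 144 mm). A ramp 40 mm deep outside the prong lifts the bar if the gate is pushed shut.
- thumb_lever (a point): Middle of the grip of the thumb lever, an upright flat steel plate on the latch bar: 24 mm wide along the bar, 9 mm thick across it (faces look along the gate's x), top 50 mm above the bar's middle line. The point is 66 mm from the pivot along the bar and 34 mm above its middle line (z = 163 mm, bar down); bar axes. Can be pinched across its thickness from above.
- pallet1: A connector pallet on the right of the table (2 or 3 of the 3 are there): aluminium plate 80 x 50 x 8 mm, an upright handle fin along its middle (60 mm long, 10 thick, top 46 mm above the underside) and a row of green connectors on either side of the fin (up to 17 mm above the underside); 0.12 to 0.23 kg. Origin: centre of the underside; x along its length and the fin, z up.
- pallet2: A connector pallet on the right of the table (2 or 3 of the 3 are there): aluminium plate 80 x 50 x 8 mm, an upright handle fin along its middle (60 mm long, 10 thick, top 46 mm above the underside) and a row of green connectors on either side of the fin (up to 17 mm above the underside); 0.12 to 0.23 kg. Origin: centre of the underside; x along its length and the fin, z up.
- pallet3: A connector pallet on the right of the table (2 or 3 of the 3 are there): aluminium plate 80 x 50 x 8 mm, an upright handle fin along its middle (60 mm long, 10 thick, top 46 mm above the underside) and a row of green connectors on either side of the fin (up to 17 mm above the underside); 0.12 to 0.23 kg. Origin: centre of the underside; x along its length and the fin, z up.
- dispenser: White square solvent dispenser with a steel pump top, 66 x 66 x 124 mm; to be left alone. Origin: centre of the underside.
- stripper: Fibre stripping pliers with yellow handles lying flat, 175 x 55 x 13 mm, x along its length; to be left alone. Origin under the joint of the pliers.
- scissors: Small scissors lying flat, 165 x 76 x 9 mm, x along the length towards the blades; to be left alone. Origin between blades and handles.
- meter: Black hand-held optical power meter lying flat, 125 x 68 x 30 mm, x along its length; to be left alone. Origin: centre of the underside.
- cleaver: Fibre cleaver, a dark block 75 x 62 x 46 mm; to be left alone. Origin: centre of the underside.
Not all that is in view belongs to the job. Leave any pink, purple or yellow look-alike of the pallet1 alone.

How it is judged:
On the way, in this order (a step that is already met when the one before it is completed fails the run):
1. the latch bar is lifted and the gate is swung wide open (value of joint gate above 1.2 rad), for 0.2 s.
2. with the gate open, every pallet lies flat on a pad of the turntable (value of joint gate above 1.2 rad and ((horizontal distance between pallet1 and pad1 below 0.015 m and angle between the x axis of pallet1 and the x axis of home, either way round below 0.2 rad) or (horizontal distance between pallet1 and pad2 below 0.015 m and angle between the x axis of pallet1 and the y axis of home, either way round below 0.2 rad) or (horizontal distance between pallet1 and pad3 below 0.015 m and angle between the x axis of pallet1 and the x axis of home, either way round below 0.2 rad)) and z of each of pallet1, pallet2, pallet3 in the frame of home below 0.005 m and angle between each of pallet1, pallet2, pallet3's own z axis and vertical below 0.08 rad and ((horizontal distance between pallet2 and pad1 below 0.015 m and angle between the x axis of pallet2 and the x axis of home, either way round below 0.2 rad) or (horizontal distance between pallet2 and pad2 below 0.015 m and angle between the x axis of pallet2 and the y axis of home, either way round below 0.2 rad) or (horizontal distance between pallet2 and pad3 below 0.015 m and angle between the x axis of pallet2 and the x axis of home, either way round below 0.2 rad)) and ((horizontal distance between pallet3 and pad1 below 0.015 m and angle between the x axis of pallet3 and the x axis of home, either way round below 0.2 rad) or (horizontal distance between pallet3 and pad2 below 0.015 m and angle between the x axis of pallet3 and the y axis of home, either way round below 0.2 rad) or (horizontal distance between pallet3 and pad3 below 0.015 m and angle between the x axis of pallet3 and the x axis of home, either way round below 0.2 rad))), for 0.2 s.
At the end, for the whole second after the job is handed in: Every pallet present at rest flat on a pad (centre within 15 mm and length within 0.2 rad of the pad's, underside within 5 mm of the deck, tilt below 0.08 rad); tooth within 12 mm of the pointer; gate shut (below 0.03 rad); latch bar down (below 0.05 rad) (((horizontal distance between pallet1 and pad1 below 0.015 m and angle between the x axis of pallet1 and the x axis of home, either way round below 0.2 rad) or (horizontal distance between pallet1 and pad2 below 0.015 m and angle between the x axis of pallet1 and the y axis of home, either way round below 0.2 rad) or (horizontal distance between pallet1 and pad3 below 0.015 m and angle between the x axis of pallet1 and the x axis of home, either way round below 0.2 rad)) and z of each of pallet1, pallet2, pallet3 in the frame of home below 0.005 m and angle between each of pallet1, pallet2, pallet3's own z axis and vertical below 0.08 rad and ((horizontal distance between pallet2 and pad1 below 0.015 m and angle between the x axis of pallet2 and the x axis of home, either way round below 0.2 rad) or (horizontal distance between pallet2 and pad2 below 0.015 m and angle between the x axis of pallet2 and the y axis of home, either way round below 0.2 rad) or (horizontal distance between pallet2 and pad3 below 0.015 m and angle between the x axis of pallet2 and the x axis of home, either way round below 0.2 rad)) and ((horizontal distance between pallet3 and pad1 below 0.015 m and angle between the x axis of pallet3 and the x axis of home, either way round below 0.2 rad) or (horizontal distance between pallet3 and pad2 below 0.015 m and angle between the x axis of pallet3 and the y axis of home, either way round below 0.2 rad) or (horizontal distance between pallet3 and pad3 below 0.015 m and angle between the x axis of pallet3 and the x axis of home, either way round below 0.2 rad)) and linear speed of each of pallet1, pallet2, pallet3 below 0.02 m/s and horizontal distance between home and pointer below 0.012 m and value of joint gate below 0.03 rad and value of joint latch below 0.05 rad); the robot touches nothing.
It fails at once if a tool or other bystander on the bench is moved more than 50 mm (distance of any of dispenser, stripper, scissors, meter, cleaver from where it was at the start of the episode above 0.05 m).
Of pallet1, pallet2, pallet3 only 2 to 3 are there at a start; the rules pass over those that are not, and their reading is None.
At some moment in a run one of pallet1, pallet2, pallet3 may be knocked a few centimetres aside while the robot is not near it.
It also fails if it takes over 210 s, if anything falls off the work surface, if the arm or the gripper's body presses on something with over 40 N, if the wrist force passes 120 N, or if a joint passes its speed limit or range.

## Working session

There is one attempt and no reset: what is moved stays moved. The work goes in short steps, Python scripts to look and compute and a tool call to move; the robot and the scene stay as the last step left them, time stands still between calls to the robot, and variables do not carry over. Pictures are saved under pics/ and viewed, at most 14 in all, crops included, and the job is handed in when it is done.

Besides the shell and the picture viewer there is one more tool, called by a JSON object that holds its "api" and its "payload". move_arm: Moves the arm, as the interface text tells. Its arguments: {"type":"object","properties":{"rows":{"type":"array"},"squeeze":{"type":"number"}},"required":["rows"]}

```bash
ls; mkdir -p pics
cat > h.py <<'E'
import numpy as np, cv2, pickle
from scipy.spatial.transform import Rotation as R
from station import readout, imaging, order, manip
def snap(n,f=None):
    s=imaging.snapshot(n)
    if f: cv2.imwrite('pics/'+f,s['img'][:,:,::-1])
    pickle.dump(s,open(f'last_{n}.pkl','wb'))
    return s
def cam(s):
    f=240/np.tan(np.radians(s['fovy'])/2); Rm=R.from_rotvec(np.array(s['rvec']).ravel()).as_matrix(); t=np.array(s['tvec']).ravel()
    return f,Rm,t
def cloud(s):
    f,Rm,t=cam(s); v,u=np.mgrid[0:480,0:640]; z=s['z_map']
    P=np.stack([(u-s['cx'])/f*z,(v-s['cy'])/f*z,z],-1)
    return (P-t)@Rm
def at_z(s,u,v,z):
    f,Rm,t=cam(s); d=Rm.T@np.array([(u-s['cx'])/f,(v-s['cy'])/f,1]); c=-Rm.T@t
    return c+d*(z-c[2])/d[2]
def proj(s,p):
    f,Rm,t=cam(s); q=Rm@np.array(p)+t; return np.array([f*q[0]/q[2]+s['cx'],f*q[1]/q[2]+s['cy']])
E
python3 - <<'E'
from h import *
for n in ('scene','top','wrist'):
    s=snap(n,n+'0.png'); f,Rm,t=cam(s); print(n,f,(-Rm.T@t).round(3),Rm[2].round(2))
print(readout.sense()); print(manip.tip_extent,[x for x in dir(manip) if x[0]!='_'])
E
```

```text
pics
scene 530.7604370232951 [ 1.282 -0.887  1.071] [-0.53  0.54 -0.65]
top 589.9663109641835 [ 0.226 -0.084  1.841] [ 0.16 -0.02 -0.99]
wrist 426.5950858350375 [ 0.213 -0.591  0.373] [-0.28 -0.06 -0.96]
{'t': 0.15, 'q': array([-1.51749292e+00,  5.28269042e-01,  1.43359945e+00,  8.98752286e-06,
        1.18141860e+00, -1.78549957e-01]), 'qd': array([-5.53350287e-05, -2.45815440e-03, -3.82034848e-03, -3.34545648e-04,
       -2.44662273e-03,  8.20974146e-05]), 'tau': array([-5.99085479e-05, -4.42744696e+01, -1.78274184e+01, -1.76381382e-04,
        5.68461153e-03, -1.13769389e-05]), 'tcp_pos': array([ 0.14358665, -0.60776216,  0.25555102]), 'tool_rot': array([ 9.93287866e-01,  1.15665459e-01,  5.71686830e-05, -8.45297151e-04]), 'force': array([ 0.83971262, -0.0252897 , -0.53781724]), 'ft_torque': array([-0.02132168,  0.02366053,  0.02392742]), 'gripper_force': 0.0, 'finger_gap': 0.9974858658356317}
0.025 ['PlanningError', 'tip_extent']
```

View pics/top0.png

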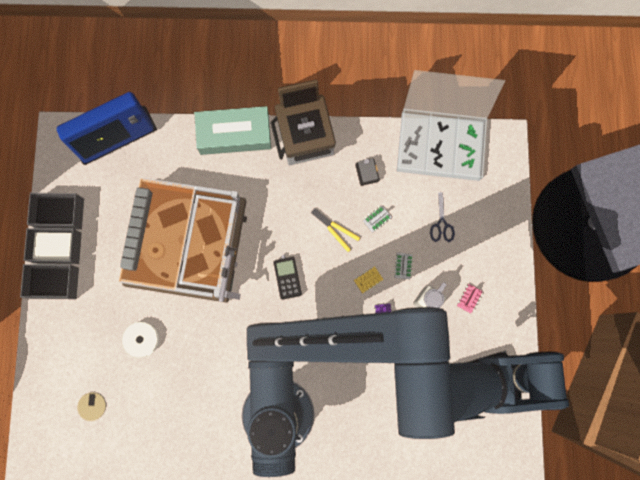

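View pics/scene0.png

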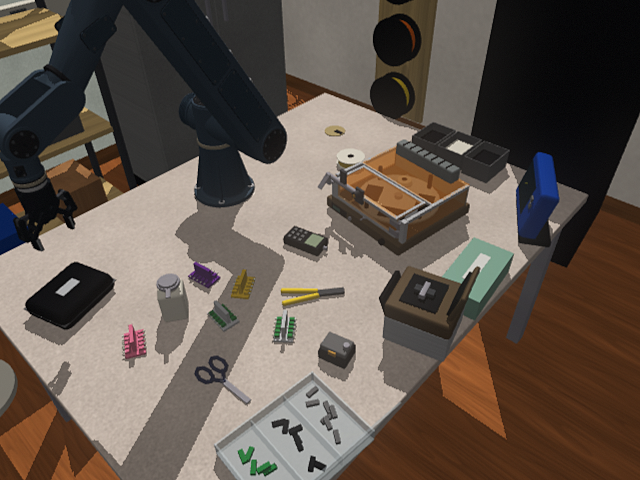

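The top view shows the cabinet at about (180,240), with its front facing right and the latch lever near (235,297). There are two green pallets, at (378,217) and (403,266). The yellow, purple and pink look-alikes are at (368,279), (383,308) and (470,297). The scene view shows the same two green pallets, at (222,316) and (284,326). I'll enlarge the cabinet.

Run:
```python
from h import *
a=pickle.load(open('last_top.pkl','rb')); b=pickle.load(open('last_scene.pkl','rb'))
A=cv2.resize(a['img'][170:310,110:270],None,fx=2.5,fy=2.5,interpolation=cv2.INTER_CUBIC)
B=cv2.resize(b['img'][130:270,310:470],None,fx=2.5,fy=2.5,interpolation=cv2.INTER_CUBIC)
c=cv2.resize(a['img'][170:310,340:500],None,fx=2.5,fy=2.5,interpolation=cv2.INTER_CUBIC)[:250]
d=cv2.resize(b['img'][255:355,180:340],None,fx=2.5,fy=2.5,interpolation=cv2.INTER_CUBIC)
o=np.vstack([np.hstack([A,B]),np.hstack([c,d])]); cv2.imwrite('pics/crop1.png',o[:,:,::-1])
for n,u,v in (('TL roof',140,182),('front hinge',238,193),('front latch',226,296),('back latch',122,286),('p1',378,217),('p2',403,266)):
    print(n,cloud(a)[v,u].round(3))
```

```text
TL roof [0.684 0.42  0.121]
front hinge [0.684 0.141 0.004]
front latch [0.345 0.148 0.144]
back latch [ 0.383  0.492 -0.003]
p1 [ 0.602 -0.301  0.053]
p2 [ 0.451 -0.377  0.049]
```

View pics/crop1.png

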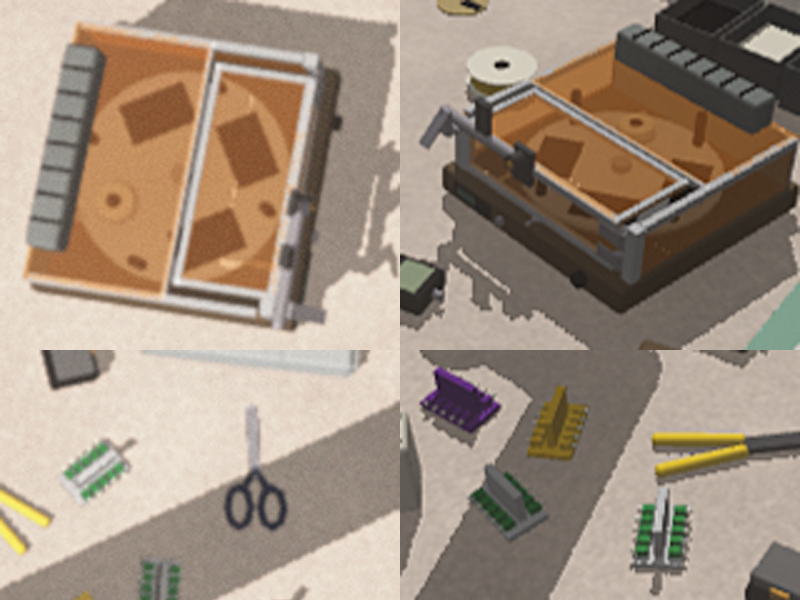

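The crop shows the puck at the back on the latch side. One free pad is near the front at crop (247,150), another is at (215,235), and the latch lever is at about (287,255). Next I'll set up a move planner and go look with the wrist camera.

```bash
cat >> h.py <<'E'
def tool(yaw,tilt=None):
    r=R.from_euler('z',yaw,degrees=True)*R.from_rotvec([np.pi,0,0])
    return r
def plan(pos,yaw,frm=None,rot=None):
    "shift/turn from measured pose (or frm=(pos,rot)) to tcp pos [m], yaw of tool x [deg]"
    s=readout.sense()
    p0,r0=(s['tcp_pos'],R.from_quat(s['tool_rot'])) if frm is None else frm
    r1=tool(yaw) if rot is None else rot
    print('turn',(r0.inv()*r1).as_rotvec(degrees=True).round(1),'shift',(r0.inv().apply(np.array(pos)-p0)*1000).round(1))
    return (np.array(pos),r1)
E
python3 - <<'E'
from h import *
a=plan([.50,-.30,.38],0); a=plan([.50,.15,.40],0,a)
E
```

```text
turn [-0.1 -0.  13.3] shift [ 417.6 -217.8 -124. ]
turn [0. 0. 0.] shift [   0. -450.  -20.]
```

{"api": "move_arm", "payload": {"rows": [[0, 0, 13.3, 418, -218, -124, 0], [0, 0, 13.3, 418, -218, -124, 0], [0, 0, 13.3, 418, -218, -124, 0], [0, 0, 13.3, 418, -218, -124, 0], [0, 0, 13.3, 418, -218, -124, 0], [0, 0, 13.3, 418, -218, -124, 0], [0, 0, 13.3, 418, -218, -124, 0], [0, 0, 13.3, 418, -218, -124, 0], [0, 0, 13.3, 418, -218, -124, 0], [0, 0, 13.3, 418, -218, -124, 0], [0, 0, 13.3, 418, -218, -124, 0], [0, 0, 13.3, 418, -218, -124, 0]]}}

```text
t: 1.15
tcp_pos: [0.5026, -0.2974, 0.3812]
tool_rot: [1.0, 0.001, 0.001, -0.0]
force: [-0.5, -0.2, -0.2]
finger_gap: 1.0
gripper_force: 0.0
```

Run:
```python
from h import *
s=snap('wrist','w1.png'); pickle.dump(s,open('w1.pkl','wb')); t=snap('top'); pickle.dump(t,open('t1.pkl','wb'));print(readout.sense()['tcp_pos'],readout.sense()['t'])
f,Rm,tt=cam(s);print((-Rm.T@tt).round(3))
# hidden third pallet? green pixels in top and scene views
for n in('top','scene'):
    q=pickle.load(open(f'last_{n}.pkl','rb')); h=cv2.cvtColor(q['img'],cv2.COLOR_RGB2HSV)
    m=((h[...,0]>50)&(h[...,0]<85)&(h[...,1]>110)).astype(np.uint8); m=cv2.morphologyEx(m,cv2.MORPH_CLOSE,np.ones((7,7)))
    k,l,st,c=cv2.connectedComponentsWithStats(m); print(n,[(c[i].round(),st[i,4]) for i in range(1,k) if st[i,4]>15])
```

```text
[ 0.50365519 -0.29702296  0.3816383 ] 1.25
[ 0.574 -0.297  0.499]
top [(array([471., 131.]), np.int32(52)), (array([468., 155.]), np.int32(106)), (array([398., 267.]), np.int32(26))]
scene [(array([216., 317.]), np.int32(40)), (array([278., 326.]), np.int32(80)), (array([290., 327.]), np.int32(75)), (array([255., 463.]), np.int32(439))]
```

{"api": "move_arm", "payload": {"rows": [[0, 0, 0, 0, -450, -20, 0], [0, 0, 0, 0, -450, -20, 0], [0, 0, 0, 0, -450, -20, 0], [0, 0, 0, 0, -450, -20, 0], [0, 0, 0, 0, -450, -20, 0], [0, 0, 0, 0, -450, -20, 0], [0, 0, 0, 0, -450, -20, 0], [0, 0, 0, 0, -450, -20, 0], [0, 0, 0, 0, -450, -20, 0], [0, 0, 0, 0, -450, -20, 0], [0, 0, 0, 0, -450, -20, 0], [0, 0, 0, 0, -450, -20, 0]]}}

```text
t: 2.25
tcp_pos: [0.4996, 0.1546, 0.4002]
tool_rot: [1.0, 0.003, -0.0, -0.001]
force: [-0.0, -0.7, -0.7]
finger_gap: 1.0
gripper_force: 0.0
```

Run:
```python
from h import *
s=snap('wrist','w2.png'); pickle.dump(s,open('w2.pkl','wb')); print(readout.sense()['tcp_pos'],readout.sense()['q'].round(2))
```

```text
[0.49978915 0.1519024  0.39987528] [ 0.08  0.24  1.48 -0.    1.42  1.65]
```

View pics/w1.png

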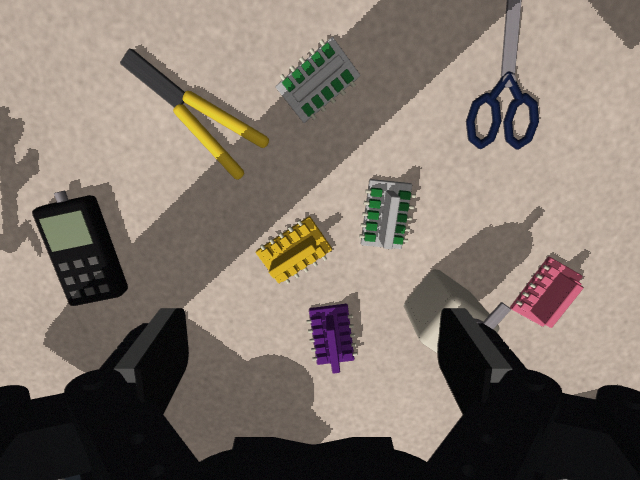

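View pics/w2.png

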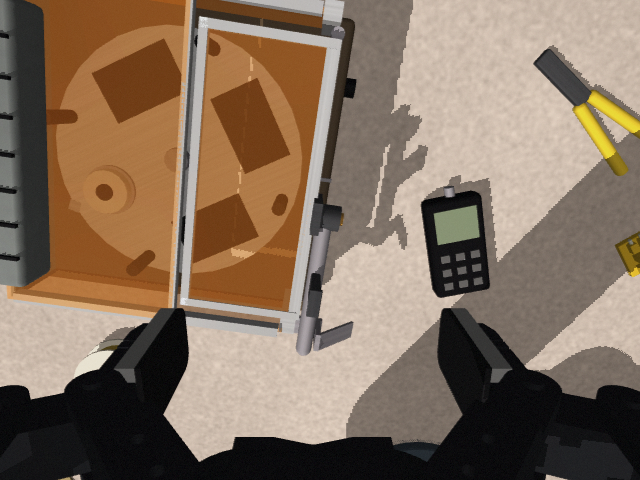

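w1 shows the green pallets with fins at about (318,80) and (391,214). w2 shows the cabinet: pivot (325,218), lever (314,297), bar end (303,352), posts at (280,204), (140,263), (208,46) and (62,117), puck at (105,192). I'll enlarge it.

Run:
```python
from h import *
s=pickle.load(open('w2.pkl','rb'))
A=cv2.resize(s['img'][10:360,30:370],None,fx=1.7,fy=1.7,interpolation=cv2.INTER_CUBIC)
cv2.imwrite('pics/crop2.png',A[:,:,::-1])
c=cloud(s)
for n,u,v in (('pivot',325,218),('lever',314,290),('barend',304,345),('bar',320,245),('visor corner',325,35),('visorLR',290,305),('roof',150,290),('roofedge',186,200),('post?',280,204)): print(n,c[v,u].round(4))
# pallet fins in w1
s=pickle.load(open('w1.pkl','rb')); c=cloud(s)
for u0,v0 in((318,80),(391,214)):
    P=c[v0-55:v0+55,u0-55:u0+55].reshape(-1,3); F=P[(P[:,2]>.038)&(P[:,2]<.06)]; r=cv2.minAreaRect((F[:,:2]*1000).astype(np.float32)); print('fin',r,np.median(F[:,2]),len(F)); 
    B=P[(P[:,2]>.005)&(P[:,2]<.06)]; print('all',cv2.minAreaRect((B[:,:2]*1000).astype(np.float32)))
```

```text
pivot [0.4776 0.1438 0.1425]
lever [0.4235 0.1534 0.1806]
barend [0.3444 0.1628 0.1372]
bar [0.4502 0.1479 0.1371]
visor corner [0.6442 0.1439 0.0467]
visorLR [0.3812 0.1774 0.1221]
roof [0.3965 0.3183 0.1219]
roofedge [0.4748 0.2956 0.0536]
post? [0.4859 0.186  0.1225]
fin ((605.6575317382812, -302.08599853515625), (10.097566604614258, 59.66313934326172), 39.00325393676758) 0.0463163594138076 649
all ((605.7115478515625, -302.11474609375), (57.959197998046875, 80.09406280517578), 38.98595428466797)
fin ((456.71826171875, -383.8570251464844), (10.553121566772461, 59.883880615234375), 84.76998138427734) 0.04602538835158108 547
all ((456.4986572265625, -383.97613525390625), (58.13749313354492, 80.2474136352539), 84.43836975097656)
```

View pics/crop2.png

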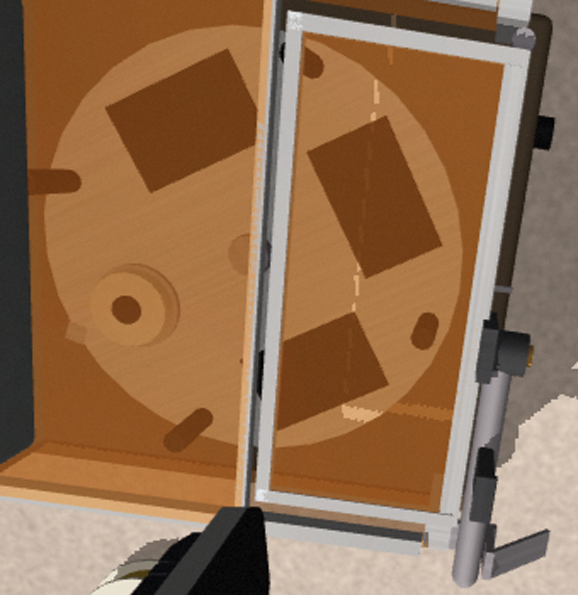

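Run:
```python
from h import *
s=pickle.load(open('w2.pkl','rb')); 
def P(x,y,z): return at_z(s,x/1.7+30-.2,y/1.7+10-.2,z)[:2]
V=[P(*q,.121) for q in((530,52),(460,518),(258,500),(290,12))]
print('visor',np.round(V,4)); 
for i in range(4): d=V[(i+1)%4]-V[i]; print(' edge',np.linalg.norm(d).round(4),np.degrees(np.arctan2(d[1],d[0])).round(2))
p=[P(*q,.053) for q in((388,116),(441,243),(366,278),(307,151))]; c=np.mean(p,0); print('padF',c.round(4))
for i in range(4): d=p[(i+1)%4]-p[i]; print(' edge',np.linalg.norm(d).round(4),np.degrees(np.arctan2(d[1],d[0])).round(2))
b=[P(*q,.053) for q in((229,48),(105,107),(152,192))]; cb=(b[0]+b[1])/2+(b[2]-b[1])/2;cb=(b[0]+b[2])/2;print('padB',cb.round(4), 'edges',[ (np.linalg.norm(b[i+1]-b[i]).round(4),np.degrees(np.arctan2(*(b[i+1]-b[i])[::-1])).round(1)) for i in(0,1)])
pk=P(127,309,.069); print('puck',pk.round(4)); axis=(c+pk)/2; print('axis',axis.round(4),'sep',np.linalg.norm(c-pk),'padB r',np.linalg.norm(cb-axis))
d=pk-axis; print('puck heading',np.degrees(np.arctan2(d[1],d[0])))
d=cb-axis; print('padB heading',np.degrees(np.arctan2(d[1],d[0])))
# disc rim
rim=np.array([P(*q,.053) for q in((462,250),(230,25),(45,205),(430,365),(70,350),(100,90),(270,446))]); print('rim r',np.linalg.norm(rim-axis,axis=1).round(4))
A=np.c_[2*rim,np.ones(len(rim))]; x=np.linalg.lstsq(A,(rim**2).sum(1),rcond=None)[0]; print('circ',x[:2].round(4),np.sqrt(x[2]+x[0]**2+x[1]**2))
for q in((425,322),(188,430)): 
    t=P(*q,.085);print('post',t, np.linalg.norm(t-axis),np.degrees(np.arctan2(*(t-axis)[::-1])))
# bar axis from depth: points z .13-.14 near bar
C=cloud(s).reshape(-1,3); L=C[(C[:,2]>.150)&(C[:,2]<.19)&(C[:,1]<.2)&(C[:,1]>.1)&(C[:,0]<.46)&(C[:,0]>.35)]; print('lever',cv2.minAreaRect((L[:,:2]*1000).astype(np.float32)),L[:,2].max(),len(L))
B=C[(C[:,2]>.132)&(C[:,2]<.14)&(C[:,0]>.34)&(C[:,0]<.47)&(C[:,1]>.12)&(C[:,1]<.18)]; print(len(B),cv2.fitLine((B[:,:2]).astype(np.float32),cv2.DIST_HUBER,0,.01,.01).ravel(),B[:,2].max(),B[:,0].min())
```

```text
visor [[0.6286 0.1314]
 [0.37   0.1669]
 [0.3809 0.2881]
 [0.6461 0.2508]]
 edge 0.261 172.17
 edge 0.1216 84.86
 edge 0.2677 -7.99
 edge 0.1207 -98.31
padF [0.5541 0.221 ]
 edge 0.0815 -157.42
 edge 0.0533 114.94
 edge 0.0841 23.18
 edge 0.0541 -67.82
padB [0.5983 0.3322] edges [(np.float64(0.0844), np.float64(113.0)), (np.float64(0.0541), np.float64(-155.7))]
puck [0.4865 0.3772]
axis [0.5203 0.2991] sep 0.17020398205429704 padB r 0.08471701963906164
puck heading 113.3952744876844
padB heading 23.009907450314845
rim r [0.1316 0.1315 0.1317 0.1323 0.1428 0.1277 0.1313]
circ [0.517  0.3016] 0.13253700401033416
post [0.48288504 0.18911937] 0.11620940550253296 -108.79320174519555
post [0.41201378 0.34076095] 0.11603270905744795 158.9761023563614
lever ((410.6946716308594, 153.46987915039062), (11.065217971801758, 26.31999397277832), 82.04021453857422) 0.18210748528374823 478
1584 [ 0.99135107 -0.13123669  0.40105295  0.15467018] 0.1399868202719742 0.34001388292234797
```

```bash
cat >> h.py <<'E'
PHI=172.2 # heading of cab y
uy=np.array([np.cos(np.radians(PHI)),np.sin(np.radians(PHI)),0]); ux=np.array([uy[1],-uy[0],0]); uz=np.array([0,0,1.])
LEV=np.array([.4107,.1535,.163]); HINGE=LEV+.015*ux-.226*uy; AX=np.array([.5203,.2991,.053])
def latch(g,a):
    "TCP pose holding the lever at gate angle g, latch angle a (rad)"
    al,up=.066*np.cos(a)-.040*np.sin(a),.066*np.sin(a)+.040*np.cos(a)
    G=R.from_rotvec([0,0,g])
    p=HINGE*[1,1,0]+[0,0,.129]+G.apply(-.015*ux+(.160+al)*uy+up*uz)
    r=G*R.from_rotvec(a*ux)*tool(PHI-180)
    return p,r
def rows(poses,c,frm=None):
    s=readout.sense(); p0,r0=(s['tcp_pos'],R.from_quat(s['tool_rot'])) if frm is None else frm
    print('[',end='')
    for p,r in poses: print('['+', '.join('%g'%x for x in np.r_[(r0.inv()*r).as_rotvec(degrees=True).round(1),(r0.inv().apply(p-p0)*1000).round(0),c])+']',end=', ')
    print(']'); return poses[-1]
E
python3 - <<'E'
from h import *
p,r=latch(0,0); print(p,r.as_quat())
a=plan(p+[0,0,.05],PHI-180); plan(p,PHI-180,a)
f=(p,r)
f=rows([latch(0,x) for x in(.09,.18,.27,.35,.35)],1,f)
f=rows([latch(g,.35) for g in np.arange(1,13)*.09],1,f)
f=rows([latch(1.08+g,.35) for g in np.arange(1,6)*.09],1,f)
E
```

```text
[0.4107 0.1535 0.169 ] [ 9.97684279e-01 -6.80152907e-02 -4.16473540e-18  6.10905429e-17]
turn [0. 0. 8.] shift [-88.9  -2.  180.9]
turn [0. 0. 0.] shift [ 0. -0. 50.]
[[-0, -5.2, -0, 4, -0, -6, 1], [-0, -10.3, -0, 8, -0, -11, 1], [-0, -15.5, -0, 13, 0, -16, 1], [-0, -20.1, -0, 18, -0, -20, 1], [-0, -20.1, -0, 18, -0, -20, 1], ]
[[-1.8, 0, -4.8, 2, 19, -1, 1], [-3.5, -0, -9.7, 6, 37, -2, 1], [-5.3, 0, -14.5, 11, 55, -4, 1], [-7.1, 0, -19.4, 18, 72, -6, 1], [-8.8, 0, -24.2, 26, 89, -9, 1], [-10.6, -0, -29.1, 35, 105, -13, 1], [-12.4, 0, -33.9, 46, 120, -17, 1], [-14.1, 0, -38.8, 58, 134, -21, 1], [-15.9, 0, -43.6, 71, 146, -26, 1], [-17.7, 0, -48.4, 85, 157, -31, 1], [-19.5, 0, -53.3, 100, 167, -37, 1], [-21.2, 0, -58.1, 116, 176, -42, 1], ]
[[-1.8, -0, -4.8, 2, 19, -1, 1], [-3.5, 0, -9.7, 6, 37, -2, 1], [-5.3, -0, -14.5, 11, 55, -4, 1], [-7.1, 0, -19.4, 18, 72, -6, 1], [-8.8, 0, -24.2, 26, 89, -9, 1], ]
```

{"api": "move_arm", "payload": {"rows": [[0, 0, 8, -89, -2, 181, 0], [0, 0, 8, -89, -2, 181, 0], [0, 0, 8, -89, -2, 181, 0], [0, 0, 8, -89, -2, 181, 0], [0, 0, 8, -89, -2, 181, 0], [0, 0, 8, -89, -2, 181, 0], [0, 0, 8, -89, -2, 181, 0], [0, 0, 8, -89, -2, 200, 0], [0, 0, 8, -89, -2, 215, 0], [0, 0, 8, -89, -2, 231, 0], [0, 0, 8, -89, -2, 231, 0]]}}

```text
t: 3.22
tcp_pos: [0.4142, 0.1512, 0.1695]
tool_rot: [0.998, -0.071, 0.001, -0.0]
force: [-0.0, -0.1, 0.2]
finger_gap: 1.003
gripper_force: 0.0
```

Run:
```python
from h import *
s=snap('wrist'); p,r=latch(0,0); st=readout.sense(); print(st['tcp_pos'],p,st['force'])
C=cloud(s).reshape(-1,3); L=C[(C[:,2]>.150)&(C[:,2]<.186)&(C[:,1]<.18)&(C[:,1]>.12)&(C[:,0]<.46)&(C[:,0]>.37)]; print('lever',cv2.minAreaRect((L[:,:2]*1000).astype(np.float32)),len(L),L.min(0),L.max(0))
```

```text
[0.4142823  0.15142916 0.17026992] [0.4107 0.1535 0.169 ] [ 0.20472454  0.13392473 -0.29521063]
lever ((410.6009521484375, 153.47727966308594), (11.047788619995117, 27.151660919189453), 81.92904663085938) 4003 [0.39733214 0.14634352 0.15001514] [0.42452966 0.16073106 0.18262196]
```

{"api": "move_arm", "payload": {"rows": [[0, 0, 0, 0, 0, 0, 1], [0, 0, 0, 0, 0, 0, 1], [0, 0, 0, 0, 0, 0, 1], [0, 0, 0, 0, 0, 0, 1], [0, 0, 0, 0, 0, 0, 1], [0, 0, 0, 0, 0, 0, 1], [0, 0, 0, 0, 0, 0, 1], [0, 0, 0, 0, 0, 0, 1], [0, 0, 0, 0, 0, 0, 1]], "squeeze": 40}}

```text
t: 4.02
tcp_pos: [0.4117, 0.1526, 0.1697]
tool_rot: [0.998, -0.07, 0.0, -0.001]
force: [-0.3, 5.1, 5.4]
finger_gap: 0.098
gripper_force: 41.8
```

{"api": "move_arm", "payload": {"rows": [[0, -5.2, 0, 4, 0, -6, 1], [0, -10.3, 0, 8, 0, -11, 1], [0, -15.5, 0, 13, 0, -16, 1], [0, -20.1, 0, 18, 0, -20, 1], [0, -20.1, 0, 18, 0, -20, 1], [0, -20.1, 0, 18, 0, -20, 1]]}}

```text
t: 4.52
tcp_pos: [0.429, 0.1491, 0.1895]
tool_rot: [0.982, -0.069, -0.176, -0.012]
force: [-2.1, 0.7, 6.6]
finger_gap: 0.102
gripper_force: 42.6
```

{"api": "move_arm", "payload": {"rows": [[-1.8, 0, -4.8, 2, 19, -1, 1], [-3.5, 0, -9.7, 6, 37, -2, 1], [-5.3, 0, -14.5, 11, 55, -4, 1], [-5.3, 0, -14.5, 11, 55, -4, 1]]}}

```text
t: 4.85
tcp_pos: [0.4333, 0.0914, 0.1894]
tool_rot: [0.982, 0.065, -0.174, 0.012]
force: [-1.5, 2.8, 2.4]
finger_gap: 0.096
gripper_force: 43.2
```

Run:
```python
from h import *
st=readout.sense(); print(st['tcp_pos'],latch(.27,.35)[0],st['force'],st['finger_gap'])
s=snap('top'); cv2.imwrite('pics/t2.png',cv2.resize(s['img'][150:330,110:350],None,fx=2.5,fy=2.5)[:,:,::-1])
rows([latch(.27+g,.35) for g in np.arange(1,13)*.09],1)
```

```text
[0.43330356 0.09142318 0.18940382] [0.43222742 0.09502527 0.18920616] [-1.47832114  2.82136367  2.40985752] 0.09614676620352494
[[-1.9, 0.1, -5.2, 2, 16, -0, 1], [-3.7, 0.1, -10, 5, 35, -2, 1], [-5.4, 0.1, -14.8, 11, 53, -4, 1], [-7.2, 0.1, -19.7, 18, 70, -6, 1], [-9, 0.1, -24.5, 26, 87, -9, 1], [-10.8, 0.1, -29.4, 35, 103, -13, 1], [-12.5, 0.1, -34.2, 46, 117, -17, 1], [-14.3, 0.1, -39.1, 58, 131, -21, 1], [-16.1, 0.1, -43.9, 71, 144, -26, 1], [-17.8, 0.1, -48.7, 85, 155, -31, 1], [-19.6, 0.1, -53.6, 101, 165, -37, 1], [-21.4, 0.1, -58.4, 116, 173, -42, 1], ]
```

View pics/t2.png

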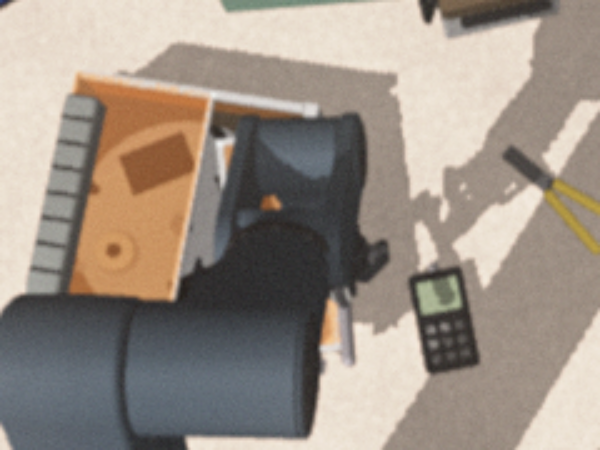

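The gate follows the arm, and its free corner is visible at crop (345,330). I'll keep swinging it open.

{"api": "move_arm", "payload": {"rows": [[-1.9, 0, -5.2, 2, 16, 0, 1], [-3.7, 0, -10, 5, 35, -2, 1], [-5.4, 0, -14.8, 11, 53, -4, 1], [-7.2, 0, -19.7, 18, 70, -6, 1], [-9, 0, -24.5, 26, 87, -9, 1], [-10.8, 0, -29.4, 35, 103, -13, 1], [-12.5, 0, -34.2, 46, 117, -17, 1], [-14.3, 0, -39.1, 58, 131, -21, 1], [-16.1, 0, -43.9, 71, 144, -26, 1], [-17.8, 0, -48.7, 85, 155, -31, 1], [-19.6, 0, -53.6, 101, 165, -37, 1], [-21.4, 0, -58.4, 116, 173, -42, 1]]}}

```text
t: 5.9
tcp_pos: [0.5785, -0.0636, 0.1894]
tool_rot: [0.808, 0.563, -0.144, 0.101]
force: [-0.6, -2.5, 7.4]
finger_gap: 0.096
gripper_force: 42.5
```

Run:
```python
from h import *
st=readout.sense(); print(st['tcp_pos'],latch(1.35,.35)[0],st['force'],st['finger_gap'],st['q'].round(2))
f=rows([latch(1.35+g,.35) for g in (.1,.2,.3,.4)],1)
f=rows([latch(1.75,a) for a in (.25,.15,.05,0,0)],1,f)
p,r=latch(1.75,0); q=rows([(p+[0,0,.1],r)],0,f)
# next look pose
rows([(np.array([.50,-.1,.40]),tool(0))],0,q)
```

```text
[ 0.57851329 -0.06361798  0.18943282] [ 0.57792511 -0.06270681  0.18920616] [-0.57468952 -2.46558066  7.39544256] 0.09595872324065657 [-0.14  0.61  1.54 -0.39  1.09  0.41]
[[-1.8, 0.2, -5.2, 3, 20, -1, 1], [-3.8, 0.2, -10.6, 7, 40, -2, 1], [-5.8, 0.2, -16, 13, 60, -5, 1], [-7.8, 0.2, -21.4, 21, 79, -8, 1], ]
[[-0, 5.7, -0, -4, 0, 7, 1], [0, 11.5, 0, -7, -0, 14, 1], [0, 17.2, 0, -9, -0, 21, 1], [0, 20.1, 0, -10, -0, 25, 1], [0, 20.1, 0, -10, -0, 25, 1], ]
[[0, 0, 0, 0, 0, -100, 0], ]
[[0, -0, 92.5, -6, -162, -131, 0], ]
```

{"api": "move_arm", "payload": {"rows": [[-1.8, 0, -5.2, 3, 20, -1, 1], [-3.8, 0, -10.6, 7, 40, -2, 1], [-5.8, 0, -16, 13, 60, -5, 1], [-7.8, 0, -21.4, 21, 79, -8, 1], [-7.8, 0, -21.4, 21, 79, -8, 1]]}}

```text
t: 6.32
tcp_pos: [0.663, -0.0699, 0.1897]
tool_rot: [0.68, 0.711, -0.12, 0.129]
force: [0.3, -6.4, 4.5]
finger_gap: 0.101
gripper_force: 42.5
```

{"api": "move_arm", "payload": {"rows": [[0, 5.7, 0, -4, 0, 7, 1], [0, 11.5, 0, -7, 0, 14, 1], [0, 17.2, 0, -9, 0, 21, 1], [0, 20.1, 0, -10, 0, 25, 1], [0, 20.1, 0, -10, 0, 25, 0], [0, 20.1, 0, -10, 0, 25, 0], [0, 20.1, 0, -10, 0, 25, 0], [0, 20.1, 0, -10, 0, 25, 0], [0, 20.1, 0, -10, 0, -15, 0], [0, 20.1, 0, -10, 0, -55, 0], [0, 20.1, 0, -10, 0, -75, 0]]}}

```text
t: 7.23
tcp_pos: [0.6605, -0.0499, 0.2669]
tool_rot: [0.692, 0.722, 0.001, 0.002]
force: [0.7, 0.1, 1.4]
finger_gap: 1.001
gripper_force: 0.0
```

{"api": "move_arm", "payload": {"rows": [[0, 0, 7, 0, 0, -30, 0], [0, 0, 14, 30, -20, -60, 0], [0, 0, 21, 60, -40, -90, 0], [0, 0, 28, 90, -60, -110, 0], [0, 0, 35, 120, -80, -120, 0], [0, 0, 42, 150, -100, -131, 0], [0, 0, 49, 180, -120, -131, 0], [0, 0, 56, 200, -135, -131, 0], [0, 0, 63, 224, -152, -131, 0], [0, 0, 70, 224, -152, -131, 0], [0, 0, 77, 224, -152, -131, 0], [0, 0, 84, 224, -152, -131, 0]]}}

```text
t: 8.23
tcp_pos: [0.4965, 0.1669, 0.3941]
tool_rot: [0.997, 0.072, -0.0, 0.0]
force: [0.2, 0.1, -0.1]
finger_gap: 1.0
gripper_force: 0.0
```

Run:
```python
from h import *
st=readout.sense(); print(st['tcp_pos'],st['q'].round(2))
s=snap('wrist','w3.png'); pickle.dump(s,open('w3.pkl','wb'))
C=cloud(s).reshape(-1,3); d=np.linalg.norm(C[:,:2]-AX[:2],axis=1)
D=C[(d<.12)&(C[:,2]>.045)&(C[:,2]<.06)]; print('deck z',np.median(D[:,2]),len(D))
T=C[(d<.135)&(C[:,2]>.09)&(C[:,2]<.11)&(C[:,1]<.275)]
if len(T)>10:
    lab=(T[:,:2]//.02).astype(int)
    for k in np.unique(lab,axis=0): 
        m=T[(lab==k).all(1)]
        if len(m)>15: print('post bits',m.mean(0).round(4),len(m))
```

```text
[0.49654697 0.16691517 0.39409645] [ 0.11  0.25  1.49 -0.    1.4   1.54]
deck z 0.05369209717750867 18055
post bits [0.4757 0.1898 0.1031] 120
post bits [0.482  0.1895 0.0994] 64
post bits [0.629  0.2542 0.1016] 233
post bits [0.6289 0.261  0.1027] 31
```

View pics/w3.png

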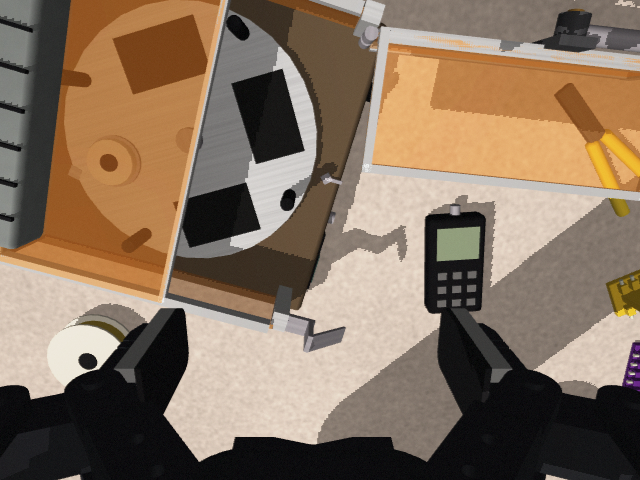

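The gate now stands wide open, with the visor at px (380-640, 30-195). The front pad is at (268,117), the second pad at (222,215), the post tops at (288,198) and (237,27), and the pointer at (335,180). Next I'll pick pallet A.

Run:
```python
from h import *
s=pickle.load(open('w3.pkl','rb'))
print('pointer',at_z(s,327,180,.053),'model',AX-.132*ux)
p=[at_z(s,*q,.053)[:2] for q in((232,80),(282,69),(305,150),(257,163))]; print('pad',np.mean(p,0),'model',AX[:2]+.085*np.array([np.cos(np.radians(-66.7)),np.sin(np.radians(-66.7))]))
d=p[2]-p[1]; print(np.degrees(np.arctan2(d[1],d[0])),np.linalg.norm(d))
plan([.606,-.302,.30],-51)
```

```text
pointer [0.4982456  0.15126666 0.053     ] model [0.50238554 0.16832129 0.053     ]
pad [0.55478265 0.22062285] model [0.55392137 0.22103206]
-155.8968509457718 0.08329001744307105
turn [ 0.  0. 59.] shift [ 43.3 479.2  94.1]
```

{"api": "move_arm", "payload": {"rows": [[0, 0, 5, 4, 40, 0, 0], [0, 0, 10, 8, 80, 0, 0], [0, 0, 15, 12, 120, 0, 0], [0, 0, 20, 16, 160, 0, 0], [0, 0, 25, 20, 200, 0, 0], [0, 0, 30, 24, 240, 0, 0], [0, 0, 35, 28, 280, 0, 0], [0, 0, 40, 32, 320, 0, 0], [0, 0, 45, 36, 360, 0, 0], [0, 0, 50, 40, 400, 20, 0], [0, 0, 55, 43, 440, 60, 0], [0, 0, 59, 43, 479, 94, 0]]}}

```text
t: 9.28
tcp_pos: [0.6079, -0.283, 0.3185]
tool_rot: [0.904, -0.428, 0.001, 0.0]
force: [1.1, -0.4, 0.1]
finger_gap: 1.003
gripper_force: 0.0
```

{"api": "move_arm", "payload": {"rows": [[0, 0, 0, 0, 0, 0, 0], [0, 0, 0, 0, 0, 0, 0]]}}

```text
t: 9.45
tcp_pos: [0.6059, -0.2821, 0.3154]
tool_rot: [0.904, -0.427, -0.003, -0.001]
force: [-0.0, 0.4, 0.3]
finger_gap: 0.999
gripper_force: 0.0
```

```bash
cat >> h.py <<'E'
def fin(s,x,y,z0=0.,w=.06):
    C=cloud(s).reshape(-1,3); F=C[(abs(C[:,0]-x)<w)&(abs(C[:,1]-y)<w)&(C[:,2]>z0+.038)&(C[:,2]<z0+.053)]
    if len(F)<20: print('no fin'); return None
    (cx,cy),(w,h),a=cv2.minAreaRect((F[:,:2]*1000).astype(np.float32)); L=a if w>h else a+90
    L=(L+90)%180-90
    print('fin centre',round(cx,1),round(cy,1),'size',round(w,1),round(h,1),'heading',round(L,1),'top',np.median(F[:,2]).round(4),len(F)); return cx/1000,cy/1000,L
E
python3 - <<'E'
from h import *
s=snap('wrist'); x,y,L=fin(s,.606,-.302); print(readout.sense()['tcp_pos'])
fin(s,.457,-.384)
plan([x,y,.048],L)
E
```

```text
fin centre 605.8 -302.2 size 10.0 59.9 heading -50.9 top 0.0463 734
[ 0.60674281 -0.28119798  0.31767246]
fin centre 456.8 -384.0 size 10.2 60.7 heading -5.5 top 0.0462 767
turn [0.  0.2 0.4] shift [ 16.4  13.9 269.6]
```

{"api": "move_arm", "payload": {"rows": [[0, 0, 0.4, 16, 14, 40, 0.3], [0, 0, 0.4, 16, 14, 80, 0.3], [0, 0, 0.4, 16, 14, 120, 0.3], [0, 0, 0.4, 16, 14, 160, 0.3], [0, 0, 0.4, 16, 14, 200, 0.3], [0, 0, 0.4, 16, 14, 230, 0.3], [0, 0, 0.4, 16, 14, 250, 0.3], [0, 0, 0.4, 16, 14, 260, 0.3], [0, 0, 0.4, 16, 14, 269, 0.3], [0, 0, 0.4, 16, 14, 269, 0.3]]}}

```text
t: 10.33
tcp_pos: [0.6068, -0.3021, 0.0501]
tool_rot: [0.903, -0.43, 0.0, 0.0]
force: [0.2, -0.1, 0.3]
finger_gap: 0.701
gripper_force: 0.0
```

Run:
```python
from h import *
st=readout.sense(); print(st['force']); plan([.6058,-.3022,.048],-50.9)
```

```text
[ 0.18273731 -0.05485883  0.27762848]
turn [ 0. -0.  0.] shift [-0.6  0.9  2.1]
```

{"api": "move_arm", "payload": {"rows": [[0, 0, 0, 0, 0, 2, 1], [0, 0, 0, 0, 0, 2, 1], [0, 0, 0, 0, 0, 2, 1], [0, 0, 0, 0, 0, 2, 1], [0, 0, 0, 0, 0, 2, 1], [0, 0, 0, 0, 0, 2, 1], [0, 0, 0, 0, 0, 2, 1]], "squeeze": 50}}

```text
t: 10.92
tcp_pos: [0.607, -0.3036, 0.0493]
tool_rot: [0.903, -0.431, 0.001, 0.0]
force: [-0.6, 1.4, 6.5]
finger_gap: 0.105
gripper_force: 49.9
```

{"api": "move_arm", "payload": {"rows": [[0, 0, 0, 0, 0, -15, 1], [0, 0, 0, 0, 0, -40, 1], [0, 0, 0, 0, 0, -80, 1], [0, 0, 0, 0, 0, -120, 1], [0, 0, 0, 0, 0, -160, 1], [0, 0, 0, 0, 0, -200, 1], [0, 0, 0, 0, 0, -235, 1], [0, 0, 0, 0, 0, -235, 1]]}}

```text
t: 11.58
tcp_pos: [0.6094, -0.3053, 0.2931]
tool_rot: [0.903, -0.43, 0.008, 0.002]
force: [1.4, -1.6, -0.4]
finger_gap: 0.102
gripper_force: 49.0
```

Run:
```python
from h import *
st=readout.sense(); print(st['tcp_pos'],st['force'])
a=np.radians(-66.7); T=AX+.085*np.array([np.cos(a),np.sin(a),0])
b=plan([T[0],T[1],.28],23.3); b=plan([T[0],T[1],.103],23.3,b)
```

```text
[ 0.60943793 -0.30529161  0.29309563] [ 1.38094811 -1.59571837 -0.37088658]
turn [  0.4  -1.  -74.3] shift [-444.1 -288.1    6.9]
turn [0. 0. 0.] shift [  0.  -0. 177.]
```

{"api": "move_arm", "payload": {"rows": [[0, 0, -6, -34, -22, 0, 1], [0, 0, -12, -68, -44, 0, 1], [0, 0, -18, -102, -66, 0, 1], [0, 0, -24, -136, -88, 0, 1], [0, 0, -30, -170, -110, 0, 1], [0, 0, -36, -204, -132, 0, 1], [0, 0, -42, -238, -154, 0, 1], [0, 0, -48, -272, -176, 0, 1], [0, 0, -54, -306, -198, 0, 1], [0, 0, -60, -340, -220, 0, 1], [0, 0, -67, -374, -242, 0, 1], [0, 0, -74, -404, -262, 0, 1]]}}

```text
t: 12.58
tcp_pos: [0.554, 0.178, 0.2825]
tool_rot: [0.979, 0.202, -0.001, -0.0]
force: [-0.4, 0.4, -1.7]
finger_gap: 0.105
gripper_force: 49.0
```

Run:
```python
from h import *
st=readout.sense(); print(st['tcp_pos'],st['force'],st['finger_gap'])
a=np.radians(-66.7); T=AX+.085*np.array([np.cos(a),np.sin(a),0]); print(T)
b=plan([T[0],T[1],.28],23.3); b=plan([T[0],T[1],.103],23.3,b)
```

```text
[0.55403365 0.17804215 0.28251166] [-0.37033769  0.39906632 -1.71680901] 0.10476529294301302
[0.55392137 0.22103206 0.053     ]
turn [-0.   0.1  0.1] shift [ 17.  -39.5   2.5]
turn [0. 0. 0.] shift [  0.  -0. 177.]
```

{"api": "move_arm", "payload": {"rows": [[0, 0, 0, 17, -39, 2, 1], [0, 0, 0, 17, -39, 2, 1], [0, 0, 0, 17, -39, 40, 1], [0, 0, 0, 17, -39, 80, 1], [0, 0, 0, 17, -39, 120, 1], [0, 0, 0, 17, -39, 150, 1], [0, 0, 0, 17, -39, 162, 1], [0, 0, 0, 17, -39, 162, 1], [0, 0, 0, 17, -39, 162, 1]]}}

```text
t: 13.33
tcp_pos: [0.5564, 0.2182, 0.121]
tool_rot: [0.98, 0.199, -0.0, 0.0]
force: [-0.4, 0.9, -1.3]
finger_gap: 0.102
gripper_force: 49.2
```

Run:
```python
from h import *
st=readout.sense(); print(st['tcp_pos'],st['force'],st['finger_gap'])
a=np.radians(-66.7); T=AX+.085*np.array([np.cos(a),np.sin(a),0])
plan([T[0],T[1],.103],23.3)
s=snap('wrist','w4.png')
```

```text
[0.55639211 0.21815554 0.12103034] [-0.42958871  0.89825591 -1.25152544] 0.10218363318259681
turn [ 0.   0.  -0.3] shift [-1.1 -3.6 18. ]
```

View pics/w4.png

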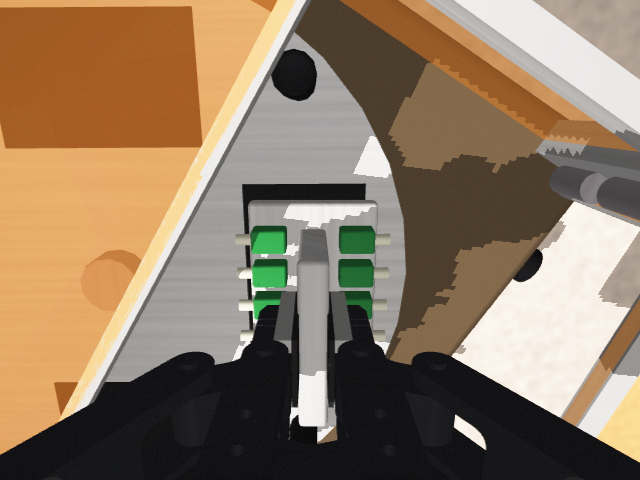

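The pallet hangs level above the pad, at px (245-378, 185-), lined up and slightly outward of the pad. I'll correct by the computed amount and lower it.

{"api": "move_arm", "payload": {"rows": [[0, 0, 0, -1, -4, 8, 1], [0, 0, 0, -1, -4, 14, 1], [0, 0, 0, -1, -4, 17, 1], [0, 0, 0, -1, -4, 19, 1], [0, 0, 0, -1, -4, 19, 1]]}}

```text
t: 13.8
tcp_pos: [0.5539, 0.2218, 0.1023]
tool_rot: [0.98, 0.199, 0.0, 0.0]
force: [-0.5, -0.7, -0.4]
finger_gap: 0.102
gripper_force: 49.4
```

{"api": "move_arm", "payload": {"rows": [[0, 0, 0, 0, 0, 0, 0.75], [0, 0, 0, 0, 0, 0, 0.75], [0, 0, 0, 0, 0, 0, 0.75], [0, 0, 0, 0, 0, 0, 0.75], [0, 0, 0, 0, 0, -20, 0.75], [0, 0, 0, 0, 0, -60, 0.75], [0, 0, 0, 0, 0, -100, 0.75], [0, 0, 0, 0, 0, -140, 0.75], [0, 0, 0, 0, 0, -140, 0.75]]}}

```text
t: 14.55
tcp_pos: [0.5584, 0.2227, 0.2504]
tool_rot: [0.98, 0.199, 0.008, 0.0]
force: [1.2, -0.2, 1.3]
finger_gap: 0.253
gripper_force: 0.0
```

Run:
```python
from h import *
s=snap('wrist'); fin(s,.554,.221,.053); st=readout.sense(); print(st['tcp_pos'])
C=cloud(s).reshape(-1,3); d=np.linalg.norm(C[:,:2]-AX[:2],axis=1)
T=C[(d<.13)&(d>.105)&(C[:,2]>.099)&(C[:,2]<.11)&(C[:,1]<.275)]; lab=(T[:,:2]//.03).astype(int)
for k in np.unique(lab,axis=0):
    m=T[(lab==k).all(1)]; print(m.mean(0).round(4),len(m),np.degrees(np.arctan2(*(m.mean(0)-AX)[[1,0]])))
```

```text
fin centre 552.0 221.3 size 60.1 9.5 heading 23.0 top 0.0993 1335
[0.55664192 0.22228064 0.24702341]
[0.4761 0.1899 0.1031] 187 -112.0271556598179
[0.4821 0.19   0.1023] 114 -109.28242021723469
[0.6271 0.2556 0.1032] 192 -22.159534080285404
[0.633  0.2554 0.1032] 187 -21.19653125947015
```

Pallet A is flat on the pad, within 2 mm. Next I'll grip the front post and turn the table.

```bash
cat >> h.py <<'E'
def post(h,z=.100,r=.118,dpsi=0):
    "TCP pose gripping a post at world heading h (deg) tangentially"
    a=np.radians(h); return AX*[1,1,0]+[r*np.cos(a),r*np.sin(a),z],tool(h+180+dpsi)
E
python3 - <<'E'
from h import *
p,r=post(-111.4); b=plan(p+[0,0,.12],68.6); b=plan(p,68.6,b)
e=lambda t:3*t*t-2*t**3
hs=[-111.4+58.9*e((i+1)/24) for i in range(24)]
f=rows([post(h) for h in hs[:12]],1,b); f=rows([post(h) for h in hs[12:]],1,f)
E
```

```text
turn [  0.4  -0.5 -45.6] shift [-86.3  -0.7  26.1]
turn [0. 0. 0.] shift [  0.  -0. 120.]
[[0, 0, -0.3, 0, 1, 0, 1], [0, 0, -1.2, 0, 2, 0, 1], [0, 0, -2.5, 0, 5, 0, 1], [0, 0, -4.4, 0, 9, 0, 1], [0, 0, -6.6, 1, 14, 0, 1], [0, 0, -9.2, 2, 19, 0, 1], [0, 0, -12.1, 3, 25, 0, 1], [0, 0, -15.3, 4, 31, 0, 1], [0, 0, -18.6, 6, 38, 0, 1], [-0, 0, -22.2, 9, 45, 0, 1], [0, 0, -25.8, 12, 51, 0, 1], [-0, 0, -29.4, 15, 58, 0, 1], ]
[[0, 0, -3.7, 0, 8, 0, 1], [0, 0, -7.3, 1, 15, 0, 1], [0, 0, -10.8, 2, 22, 0, 1], [0, 0, -14.2, 4, 29, 0, 1], [0, 0, -17.3, 5, 35, 0, 1], [0, 0, -20.2, 7, 41, 0, 1], [0, 0, -22.8, 9, 46, 0, 1], [0, 0, -25.1, 11, 50, 0, 1], [0, 0, -26.9, 13, 53, 0, 1], [-0, 0, -28.3, 14, 56, 0, 1], [0, 0, -29.2, 15, 57, 0, 1], [0, 0, -29.5, 15, 58, 0, 1], ]
```

{"api": "move_arm", "payload": {"rows": [[0, 0, -7, -20, 0, 0, 0.5], [0, 0, -14, -40, 0, 0, 0.5], [0, 0, -21, -60, 0, 0, 0.5], [0, 0, -28, -86, -1, 10, 0.5], [0, 0, -35, -86, -1, 26, 0.5], [0, 0, -42, -86, -1, 26, 0.5], [0, 0, -45.6, -86, -1, 26, 0.5], [0, 0, -45.6, -86, -1, 26, 0.5], [0, 0, -45.6, -86, -1, 26, 0.5]]}}

```text
t: 15.35
tcp_pos: [0.4735, 0.1888, 0.2149]
tool_rot: [0.827, 0.563, -0.001, -0.0]
force: [0.4, -1.2, -0.1]
finger_gap: 0.5
gripper_force: 0.0
```

Run:
```python
from h import *
st=readout.sense(); print(st['tcp_pos']); p,r=post(-111.4); plan(p,68.6)
```

```text
[0.47345317 0.18881534 0.21489271]
turn [-0.1  0.1 -0.1] shift [  1.9   3.6 114.9]
```

{"api": "move_arm", "payload": {"rows": [[0, 0, 0, 2, 3, 30, 0.5], [0, 0, 0, 2, 3, 60, 0.5], [0, 0, 0, 2, 3, 90, 0.5], [0, 0, 0, 2, 3, 105, 0.5], [0, 0, 0, 2, 3, 115, 0.5], [0, 0, 0, 2, 3, 115, 1], [0, 0, 0, 2, 3, 115, 1], [0, 0, 0, 2, 3, 115, 1], [0, 0, 0, 2, 3, 115, 1], [0, 0, 0, 2, 3, 115, 1]], "squeeze": 30}}

```text
t: 16.18
tcp_pos: [0.4779, 0.1898, 0.1013]
tool_rot: [0.826, 0.563, 0.001, 0.0]
force: [0.3, 0.3, -5.4]
finger_gap: 0.149
gripper_force: 29.7
```

{"api": "move_arm", "payload": {"rows": [[0, 0, -0.3, 0, 1, 0, 1], [0, 0, -1.2, 0, 2, 0, 1], [0, 0, -2.5, 0, 5, 0, 1], [0, 0, -4.4, 0, 9, 0, 1], [0, 0, -6.6, 1, 14, 0, 1], [0, 0, -9.2, 2, 19, 0, 1], [0, 0, -12.1, 3, 25, 0, 1], [0, 0, -15.3, 4, 31, 0, 1], [0, 0, -18.6, 6, 38, 0, 1], [0, 0, -22.2, 9, 45, 0, 1], [0, 0, -25.8, 12, 51, 0, 1], [0, 0, -29.4, 15, 58, 0, 1]]}}

```text
t: 17.18
tcp_pos: [0.5372, 0.1828, 0.1013]
tool_rot: [0.655, 0.756, 0.0, -0.0]
force: [-0.9, 5.3, -2.6]
finger_gap: 0.153
gripper_force: 30.1
```

{"api": "move_arm", "payload": {"rows": [[0, 0, -3.7, 0, 8, 0, 1], [0, 0, -7.3, 1, 15, 0, 1], [0, 0, -10.8, 2, 22, 0, 1], [0, 0, -14.2, 4, 29, 0, 1], [0, 0, -17.3, 5, 35, 0, 1], [0, 0, -20.2, 7, 41, 0, 1], [0, 0, -22.8, 9, 46, 0, 1], [0, 0, -25.1, 11, 50, 0, 1], [0, 0, -26.9, 13, 53, 0, 1], [0, 0, -28.3, 14, 56, 0, 1], [0, 0, -29.2, 15, 57, 0, 1], [0, 0, -29.5, 15, 58, 0, 1]]}}

```text
t: 18.18
tcp_pos: [0.5922, 0.2059, 0.1013]
tool_rot: [0.442, 0.897, 0.0, -0.0]
force: [-2.6, 2.2, 2.5]
finger_gap: 0.151
gripper_force: 30.4
```

Run:
```python
from h import *
st=readout.sense(); print(st['tcp_pos'],st['force'],st['finger_gap'],post(-52.5)[0])
d=st['tcp_pos']-AX; print(np.degrees(np.arctan2(d[1],d[0])),np.hypot(d[0],d[1]))
```

```text
[0.5922494  0.20585107 0.10127632] [-2.56795814  2.19160165  2.45330155] 0.15085025115747042 [0.59213385 0.20548431 0.1       ]
-52.34678872581336 0.1177797935684775
```

{"api": "move_arm", "payload": {"rows": [[0, 0, 0, 0, 0, 0, 0.5], [0, 0, 0, 0, 0, 0, 0.5], [0, 0, 0, 0, 0, 0, 0.5], [0, 0, 0, 0, 0, -30, 0.5], [0, 0, 0, 0, 0, -70, 0.5], [0, 0, 0, 0, 0, -110, 0.5], [0, 0, 0, 0, 0, -150, 0.5], [0, 0, 0, 0, 0, -190, 0.5], [0, 0, 0, 0, 0, -200, 0.5], [0, 0, 0, 0, 0, -200, 0.5]]}}

```text
t: 19.02
tcp_pos: [0.5947, 0.2056, 0.3058]
tool_rot: [0.442, 0.897, 0.003, 0.004]
force: [1.4, -0.6, -0.1]
finger_gap: 0.5
gripper_force: 0.0
```

```bash
cat >> h.py <<'E'
def posts(s):
    C=cloud(s).reshape(-1,3); d=np.linalg.norm(C[:,:2]-AX[:2],axis=1)
    T=C[(d<.13)&(d>.105)&(C[:,2]>.101)&(C[:,2]<.107)]; h=np.degrees(np.arctan2(*(T-AX)[:,[1,0]].T))
    for k in range(-180,180,12):
        m=T[(h>=k)&(h<k+12)]
        if len(m)>30: c=(m.max(0)+m.min(0))/2; print('post',c.round(4),len(m),np.degrees(np.arctan2(*(c-AX)[[1,0]])).round(1))
E
python3 - <<'E'
from h import *
s=snap('wrist'); posts(s); print(readout.sense()['tcp_pos']); plan([.457,-.384,.30],174.5)
a=AX+.085*np.array([np.cos(np.radians(-7.8)),np.sin(np.radians(-7.8)),0]); fin(s,a[0],a[1],.053)
E
```

```text
post [0.4249 0.2306 0.1029] 74 -144.3
post [0.427  0.227  0.1035] 262 -142.3
post [0.5918 0.2057 0.1031] 238 -52.6
[0.5930349  0.20529569 0.30252682]
turn [  0.1   0.2 -47. ] shift [-384.9 -466.5    1.9]
fin centre 630.8 249.9 size 15.3 76.8 heading -23.7 top 0.099 264
```

{"api": "move_arm", "payload": {"rows": [[0, 0, -4, -26, -32, 0, 0], [0, 0, -8, -52, -64, 0, 0], [0, 0, -12, -78, -95, 0, 0], [0, 0, -16, -104, -126, 0, 0], [0, 0, -20, -130, -157, 0, 0], [0, 0, -24, -156, -189, 0, 0], [0, 0, -28, -182, -220, 0, 0], [0, 0, -32, -208, -252, 0, 0], [0, 0, -36, -234, -283, 0, 0], [0, 0, -40, -260, -314, 0, 0], [0, 0, -44, -286, -345, 0, 0], [0, 0, -47, -312, -377, 0, 0]]}}

```text
t: 20.07
tcp_pos: [0.4811, -0.2725, 0.2978]
tool_rot: [0.047, 0.999, 0.002, -0.002]
force: [1.1, -0.1, -0.8]
finger_gap: 1.001
gripper_force: 0.0
```

Run:
```python
from h import *
s=snap('wrist'); print(readout.sense()['tcp_pos']); r=fin(s,.457,-.384,w=.08)
t=snap('scene')
if r: plan([r[0],r[1],.30],r[2]+180); plan([r[0],r[1],.12],r[2]+180)
```

```text
[ 0.48019916 -0.28094019  0.29798673]
fin centre 426.8 -401.2 size 121.6 41.6 heading 30.5 top 0.046 1092
turn [  0.   -0.2 -36.4] shift [  41.2 -129.    -1.8]
turn [  0.   -0.2 -36.4] shift [  40.5 -128.9  178.2]
```

Run:
```python
from h import *
s=pickle.load(open('last_wrist.pkl','rb')); r=fin(s,.457,-.384,w=.05); r=fin(s,r[0],r[1],w=.045)
b=plan([r[0],r[1],.15],r[2]+180); plan([r[0],r[1],.048],r[2]+180,b)
```

```text
fin centre 456.6 -384.1 size 10.9 60.2 heading -5.2 top 0.046 944
fin centre 456.6 -384.1 size 10.9 60.2 heading -5.2 top 0.046 944
turn [-0.  -0.2 -0.7] shift [  12.8 -108.8  148.1]
turn [0. 0. 0.] shift [  0.  -0. 102.]
```

Run:
```python
from h import *
for n in('w1.pkl','last_wrist.pkl','t1.pkl','last_scene.pkl'):
    C=cloud(pickle.load(open(n,'rb'))).reshape(-1,3); D=C[(C[:,2]>.075)&(C[:,2]<.14)&(C[:,0]>.28)&(C[:,0]<.45)&(C[:,1]>-.56)&(C[:,1]<-.33)]
    if len(D)>20: print(n,D.min(0).round(3),D.max(0).round(3),cv2.minAreaRect((D[:,:2]*1000).astype(np.float32)),len(D))
```

```text
w1.pkl [ 0.324 -0.497  0.075] [ 0.395 -0.411  0.122] ((362.4246826171875, -451.949462890625), (54.880882263183594, 92.28175354003906), 22.02913475036621) 1704
last_wrist.pkl [ 0.317 -0.473  0.075] [ 0.389 -0.411  0.127] ((356.5296630859375, -445.75433349609375), (41.766082763671875, 72.99913787841797), 55.301578521728516) 8818
t1.pkl [ 0.307 -0.495  0.075] [ 0.396 -0.412  0.134] ((357.337646484375, -460.2457580566406), (67.115478515625, 88.2679443359375), 55.342620849609375) 543
last_scene.pkl [ 0.318 -0.499  0.075] [ 0.395 -0.416  0.132] ((357.6544189453125, -463.68487548828125), (66.3147964477539, 87.33806610107422), 54.06782913208008) 735
```

{"api": "move_arm", "payload": {"rows": [[0, 0, -0.7, 5, -36, 0, 0.3], [0, 0, -0.7, 10, -72, 20, 0.3], [0, 0, -0.7, 13, -109, 60, 0.3], [0, 0, -0.7, 13, -109, 100, 0.3], [0, 0, -0.7, 13, -109, 148, 0.3], [0, 0, -0.7, 13, -109, 148, 0.3], [0, 0, -0.7, 13, -109, 180, 0.3], [0, 0, -0.7, 13, -109, 215, 0.3], [0, 0, -0.7, 13, -109, 235, 0.3], [0, 0, -0.7, 13, -109, 249, 0.3], [0, 0, -0.7, 13, -109, 249, 0.3]]}}

```text
t: 21.08
tcp_pos: [0.4568, -0.3748, 0.0463]
tool_rot: [0.042, 0.999, 0.004, -0.004]
force: [-1.2, 0.4, -0.2]
finger_gap: 0.699
gripper_force: 0.0
```

Run:
```python
from h import *
st=readout.sense(); print(st['force']); plan([.4566,-.3841,.048],174.8)
s=snap('wrist')
```

```text
[-1.19714167  0.37021183 -0.15291783]
turn [ 0.5 -0.5  0.4] shift [-0.6 -9.2 -1.7]
```

{"api": "move_arm", "payload": {"rows": [[0, 0, 0, 0, 0, 0, 0.3], [0, 0, 0, 0, 0, 0, 0.3]]}}

```text
t: 21.3
tcp_pos: [0.46, -0.3788, 0.0523]
tool_rot: [0.042, 0.999, -0.0, 0.0]
force: [0.1, 0.2, 0.3]
finger_gap: 0.697
gripper_force: 0.0
```

Run:
```python
from h import *
st=readout.sense(); print(st['tcp_pos']); plan([.4566,-.3841,.048],174.8)
```

```text
[ 0.45996851 -0.37880557  0.05233229]
turn [-0.   0.   0.4] shift [ 2.9 -5.6  4.3]
```

{"api": "move_arm", "payload": {"rows": [[0, 0, 0.4, 3, -5.6, 0, 0.3], [0, 0, 0.4, 3, -5.6, 4, 0.3], [0, 0, 0.4, 3, -5.6, 4, 1], [0, 0, 0.4, 3, -5.6, 4, 1], [0, 0, 0.4, 3, -5.6, 4, 1], [0, 0, 0.4, 3, -5.6, 4, 1], [0, 0, 0.4, 3, -5.6, 4, 1], [0, 0, 0.4, 3, -5.6, 4, 1], [0, 0, 0.4, 3, -5.6, 4, 1]], "squeeze": 50}}

```text
t: 22.05
tcp_pos: [0.4564, -0.3843, 0.0481]
tool_rot: [0.045, 0.999, -0.0, 0.0]
force: [-0.8, -0.0, 2.3]
finger_gap: 0.103
gripper_force: 49.9
```

{"api": "move_arm", "payload": {"rows": [[0, 0, 0, 0, 0, -15, 1], [0, 0, 0, 0, 0, -40, 1], [0, 0, 0, 0, 0, -80, 1], [0, 0, 0, 0, 0, -120, 1], [0, 0, 0, 0, 0, -160, 1], [0, 0, 0, 0, 0, -200, 1], [0, 0, 0, 0, 0, -235, 1], [0, 0, 0, 0, 0, -235, 1]]}}

```text
t: 22.72
tcp_pos: [0.459, -0.387, 0.2908]
tool_rot: [0.045, 0.999, -0.006, 0.005]
force: [1.0, -0.3, -1.4]
finger_gap: 0.109
gripper_force: 49.4
```

Run:
```python
from h import *
st=readout.sense(); print(st['tcp_pos'],st['force'])
T=AX-.085*ux; print(T)
b=plan([T[0],T[1],.28],172.2)
```

```text
[ 0.45900942 -0.38704443  0.29081729] [ 0.9795763  -0.30766546 -1.37804516]
[0.50876418 0.21488643 0.053     ]
turn [-0.6  0.6  2.6] shift [  4.9 604.    4. ]
```

{"api": "move_arm", "payload": {"rows": [[0, 0, 0, 0, 35, 0, 1], [0, 0, 0, 0, 75, 0, 1], [0, 0, 0, 0, 115, 0, 1], [0, 0, 1, 0, 155, 0, 1], [0, 0, 1, 0, 195, 0, 1], [0, 0, 1, 0, 235, 0, 1], [0, 0, 2, 0, 275, 0, 1], [0, 0, 2, 0, 315, 0, 1], [0, 0, 2, 0, 355, 0, 1], [0, 0, 2.6, 3, 395, 0, 1], [0, 0, 2.6, 5, 435, 0, 1], [0, 0, 2.6, 5, 475, 0, 1]]}}

```text
t: 23.72
tcp_pos: [0.4928, 0.0914, 0.2815]
tool_rot: [0.068, 0.998, -0.0, -0.002]
force: [-0.0, 0.1, -2.7]
finger_gap: 0.105
gripper_force: 49.4
```

{"api": "move_arm", "payload": {"rows": [[0, 0, 0, 0, 35, 4, 1], [0, 0, 0, 0, 70, 4, 1], [0, 0, 0, 0, 100, 4, 1], [0, 0, 0, 0, 120, 4, 1], [0, 0, 0, 0, 129, 4, 1], [0, 0, 0, 0, 129, 4, 1], [0, 0, 0, 0, 129, 4, 1]]}}

```text
t: 24.3
tcp_pos: [0.5113, 0.2166, 0.2778]
tool_rot: [0.068, 0.998, -0.001, -0.001]
force: [0.3, -0.1, -2.4]
finger_gap: 0.109
gripper_force: 49.5
```

Run:
```python
from h import *
st=readout.sense(); print(st['tcp_pos'],st['force'],st['finger_gap'])
T=AX-.085*ux
plan([T[0],T[1],.118],172.2)
```

```text
[0.51126717 0.2165644  0.27779205] [ 0.26913732 -0.07322315 -2.39505013] 0.1088904217568117
turn [-0.1 -0.1  0. ] shift [  1.9  -1.7 159.8]
```

{"api": "move_arm", "payload": {"rows": [[0, 0, 0, 2, -2, 30, 1], [0, 0, 0, 2, -2, 65, 1], [0, 0, 0, 2, -2, 100, 1], [0, 0, 0, 2, -2, 130, 1], [0, 0, 0, 2, -2, 150, 1], [0, 0, 0, 2, -2, 160, 1], [0, 0, 0, 2, -2, 160, 1], [0, 0, 0, 2, -2, 160, 1]]}}

```text
t: 24.97
tcp_pos: [0.5101, 0.2144, 0.119]
tool_rot: [0.069, 0.998, -0.0, -0.0]
force: [0.1, 0.6, -1.9]
finger_gap: 0.104
gripper_force: 49.4
```

Run:
```python
from h import *
st=readout.sense(); print(st['tcp_pos'],st['force'],st['finger_gap'])
T=AX-.085*ux
plan([T[0],T[1],.102],172.2); snap('wrist','w5.png')
```

```text
[0.51008055 0.21441336 0.1189928 ] [ 0.12351315  0.60605611 -1.88993878] 0.10442991759826233
turn [-0.  -0.  -0.1] shift [ 1.4  0.3 17. ]
```

View pics/w5.png

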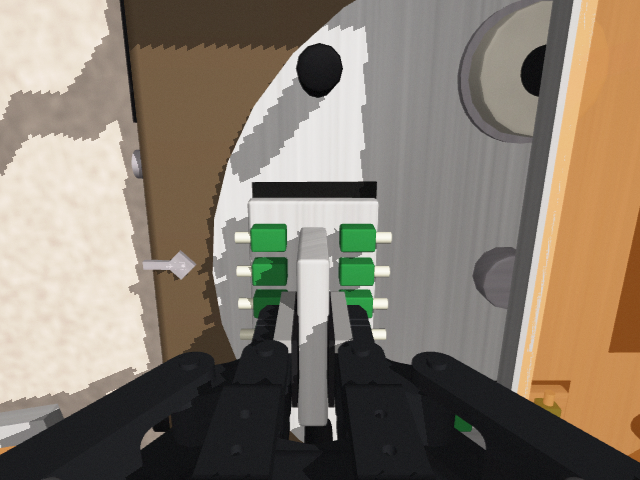

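Pallet B hangs level over the pad, at px (250-378, 182-). The pointer tip is at (196,265) and the puck at (530,70). Lowering it now.

{"api": "move_arm", "payload": {"rows": [[0, 0, 0, 1.4, 0, 8, 1], [0, 0, 0, 1.4, 0, 14, 1], [0, 0, 0, 1.4, 0, 17, 1], [0, 0, 0, 1.4, 0, 18, 1], [0, 0, 0, 1.4, 0, 18, 1]]}}

```text
t: 25.43
tcp_pos: [0.5084, 0.2156, 0.1012]
tool_rot: [0.068, 0.998, -0.0, 0.0]
force: [-0.3, -0.2, -0.2]
finger_gap: 0.106
gripper_force: 49.8
```

{"api": "move_arm", "payload": {"rows": [[0, 0, 0, 0, 0, 0, 0.75], [0, 0, 0, 0, 0, 0, 0.75], [0, 0, 0, 0, 0, 0, 0.75], [0, 0, 0, 0, 0, 0, 0.75], [0, 0, 0, 0, 0, -20, 0.75], [0, 0, 0, 0, 0, -60, 0.75], [0, 0, 0, 0, 0, -100, 0.75], [0, 0, 0, 0, 0, -140, 0.75], [0, 0, 0, 0, 0, -180, 0.5], [0, 0, 0, 0, 0, -220, 0.5], [0, 0, 0, 0, 0, -220, 0.5], [0, 0, 0, 0, 0, -220, 0.5]]}}

```text
t: 26.43
tcp_pos: [0.5096, 0.216, 0.3239]
tool_rot: [0.068, 0.998, 0.001, 0.003]
force: [-0.9, 0.2, -1.0]
finger_gap: 0.501
gripper_force: 0.0
```

Run:
```python
from h import *
s=pickle.load(open('last_wrist.pkl','rb')); c=cloud(s); print('pointer tip',c[265,190:200:4].round(4),c[265,180],at_z(s,196,265,.053),'model',AX-.132*ux)
s=snap('wrist','w6.png'); T=AX-.085*ux; fin(s,T[0],T[1],.053,w=.05); posts(s); print(readout.sense()['tcp_pos'])
t=snap('top'); t2=snap('scene','s2.png')
```

```text
pointer tip [[0.4995 0.1576 0.0486]
 [0.4998 0.1594 0.0484]
 [0.5008 0.1604 0.046 ]] [0.49902504 0.15268699 0.04792139] [0.49839148 0.16188375 0.053     ] model [0.50238554 0.16832129 0.053     ]
fin centre 508.3 215.7 size 9.2 59.9 heading -7.9 top 0.0993 870
post [0.4247 0.2306 0.1034] 59 -144.4
post [0.4272 0.2267 0.1031] 211 -142.1
post [0.5919 0.206  0.103 ] 177 -52.4
[0.50822825 0.21562309 0.32147043]
```

View pics/w6.png

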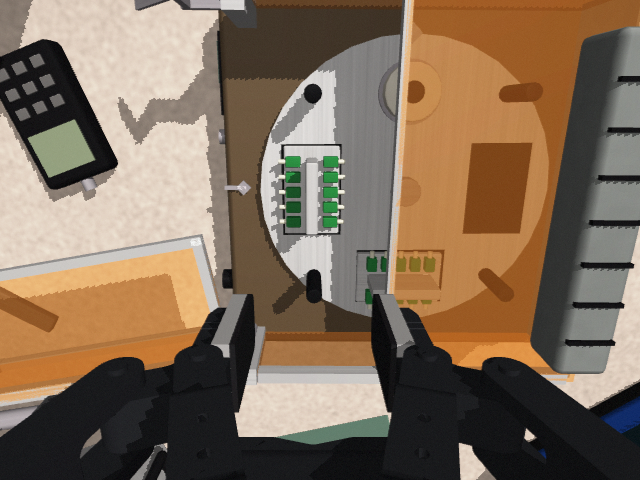

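Both pallets lie flat on their pads: B at px (312,190), and A under the roof edge at (400,280). The pointer is at (240,187). Next I'll turn the table about 89° to home with the other front post, and check for a third pallet.

Run:
```python
from h import *
for n in('top','scene'):
    q=pickle.load(open(f'last_{n}.pkl','rb')); h=cv2.cvtColor(q['img'],cv2.COLOR_RGB2HSV); c=cloud(q)
    m=((h[...,0]>50)&(h[...,0]<85)&(h[...,1]>80)).astype(np.uint8); m=cv2.morphologyEx(m,cv2.MORPH_CLOSE,np.ones((7,7)))
    k,l,st,ce=cv2.connectedComponentsWithStats(m); print(n,[(ce[i].round().tolist(),int(st[i,4]),c[int(ce[i][1]),int(ce[i][0])].round(2).tolist()) for i in range(1,k) if st[i,4]>12])
h0,h1=-142.2,-53.0
p,r=post(h0); b=plan(p+[0,0,.10],h0+180); b=plan(p,h0+180,b)
e=lambda t:3*t*t-2*t**3
hs=[h0+(h1-h0)*e((i+1)/36) for i in range(36)]
f=b
for k in range(3): f=rows([post(h) for h in hs[12*k:12*k+12]],1,f)
```

```text
top [([471.0, 131.0], 63, [0.9, -0.61, 0.02]), ([468.0, 156.0], 145, [0.82, -0.6, 0.02]), ([571.0, 196.0], 39, [0.87, -1.25, -0.69]), ([574.0, 212.0], 26, [0.8, -1.26, -0.7]), ([204.0, 242.0], 35, [0.51, 0.23, 0.07]), ([214.0, 244.0], 46, [0.51, 0.2, 0.07]), ([580.0, 251.0], 43, [0.63, -1.28, -0.72]), ([560.0, 265.0], 16, [0.56, -1.19, -0.7])]
scene [([618.0, 2.0], 20, [0.71, 1.29, 0.46]), ([609.0, 30.0], 28, [0.71, 1.28, 0.36]), ([558.0, 46.0], 14, [0.56, 1.27, 0.27]), ([375.0, 206.0], 54, [0.51, 0.19, 0.07]), ([415.0, 208.0], 60, [0.61, 0.27, 0.07]), ([255.0, 463.0], 468, [0.82, -0.6, 0.03])]
turn [ -0.3  -0.  134.4] shift [ 80.5   0.6 119.4]
turn [0. 0. 0.] shift [  0.  -0. 100.]
[[-0, 0, -0.2, 0, 0, 0, 1], [-0, 0, -0.8, 0, 2, 0, 1], [-0, 0, -1.8, 0, 4, 0, 1], [-0, 0, -3.1, 0, 6, 0, 1], [-0, 0, -4.7, 0, 10, 0, 1], [-0, 0, -6.6, 1, 14, 0, 1], [-0, 0, -8.8, 1, 18, 0, 1], [-0, 0, -11.3, 2, 23, 0, 1], [0, 0, -13.9, 3, 28, 0, 1], [-0, 0, -16.8, 5, 34, 0, 1], [-0, 0, -19.9, 7, 40, 0, 1], [-0, 0, -23.1, 9, 46, 0, 1], ]
[[-0, 0, -3.4, 0, 7, 0, 1], [0, 0, -6.9, 1, 14, 0, 1], [-0, 0, -10.4, 2, 21, 0, 1], [0, 0, -14.1, 4, 29, 0, 1], [-0, 0, -17.8, 6, 36, 0, 1], [-0, 0, -21.5, 8, 43, 0, 1], [0, 0, -25.2, 11, 50, 0, 1], [-0, 0, -28.9, 15, 57, 0, 1], [0, 0, -32.5, 19, 63, 0, 1], [0, 0, -36.1, 23, 70, 0, 1], [0, 0, -39.6, 27, 75, 0, 1], [0, 0, -42.9, 32, 80, 0, 1], ]
[[-0, 0, -3.2, 0, 7, 0, 1], [-0, 0, -6.3, 1, 13, 0, 1], [-0, 0, -9.2, 2, 19, 0, 1], [-0, 0, -11.9, 3, 24, 0, 1], [-0, 0, -14.3, 4, 29, 0, 1], [-0, 0, -16.5, 5, 34, 0, 1], [-0, 0, -18.4, 6, 37, 0, 1], [-0, 0, -20.1, 7, 40, 0, 1], [-0, 0, -21.4, 8, 43, 0, 1], [-0, 0, -22.3, 9, 45, 0, 1], [0, 0, -22.9, 9, 46, 0, 1], [-0, 0, -23.1, 9, 46, 0, 1], ]
```

No third pallet: the other green spots are the parts tray and off-table objects. Moving to the post now.

{"api": "move_arm", "payload": {"rows": [[0, 0, 7, 7, 0, 0, 0.5], [0, 0, 14, 14, 0, 0, 0.5], [0, 0, 21, 21, 0, 0, 0.5], [0, 0, 28, 28, 0, 0, 0.5], [0, 0, 35, 35, 0, 0, 0.5], [0, 0, 42, 42, 0, 0, 0.5], [0, 0, 49, 49, 0, 0, 0.5], [0, 0, 56, 56, 0, 0, 0.5], [0, 0, 63, 63, 0, 0, 0.5], [0, 0, 70, 70, 0, 0, 0.5], [0, 0, 77, 77, 0, 0, 0.5], [0, 0, 84, 80, 0, 0, 0.5]]}}

```text
t: 27.58
tcp_pos: [0.427, 0.2262, 0.3185]
tool_rot: [0.72, 0.694, -0.003, -0.002]
force: [-0.4, 0.1, -0.1]
finger_gap: 0.502
gripper_force: 0.0
```

{"api": "move_arm", "payload": {"rows": [[0, 0, 7, 0, 0, 15, 0.5], [0, 0, 14, 0, 0, 30, 0.5], [0, 0, 21, 0, 0, 45, 0.5], [0, 0, 28, 0, 0, 60, 0.5], [0, 0, 35, 0, 0, 80, 0.5], [0, 0, 42, 0, 0, 100, 0.5], [0, 0, 49, 0, 0, 119, 0.5], [0, 0, 50.4, 0, 0, 119, 0.5], [0, 0, 50.4, 0, 0, 119, 0.5], [0, 0, 50.4, 0, 0, 119, 0.5]]}}

```text
t: 28.42
tcp_pos: [0.429, 0.2264, 0.2016]
tool_rot: [0.946, 0.325, -0.001, 0.0]
force: [-0.4, -0.5, -0.5]
finger_gap: 0.5
gripper_force: 0.0
```

Run:
```python
from h import *
st=readout.sense(); print(st['tcp_pos'],st['q'].round(2)); p,r=post(-142.2); plan(p,37.8)
```

```text
[0.42901472 0.22644251 0.20156387] [ 0.25  0.42  1.83 -0.    0.88  1.16]
turn [-0.   0.1  0.1] shift [ -1.2  -1.4 101.6]
```

{"api": "move_arm", "payload": {"rows": [[0, 0, 0, -1, -1, 30, 0.5], [0, 0, 0, -1, -1, 60, 0.5], [0, 0, 0, -1, -1, 85, 0.5], [0, 0, 0, -1, -1, 101, 0.5], [0, 0, 0, -1, -1, 101, 0.5], [0, 0, 0, -1, -1, 101, 1], [0, 0, 0, -1, -1, 101, 1], [0, 0, 0, -1, -1, 101, 1], [0, 0, 0, -1, -1, 101, 1], [0, 0, 0, -1, -1, 101, 1]], "squeeze": 30}}

```text
t: 29.25
tcp_pos: [0.4287, 0.227, 0.1023]
tool_rot: [0.946, 0.324, 0.002, 0.0]
force: [-1.0, -0.5, 7.3]
finger_gap: 0.151
gripper_force: 30.1
```

{"api": "move_arm", "payload": {"rows": [[0, 0, -0.2, 0, 0, 0, 1], [0, 0, -0.8, 0, 2, 0, 1], [0, 0, -1.8, 0, 4, 0, 1], [0, 0, -3.1, 0, 6, 0, 1], [0, 0, -4.7, 0, 10, 0, 1], [0, 0, -6.6, 1, 14, 0, 1], [0, 0, -8.8, 1, 18, 0, 1], [0, 0, -11.3, 2, 23, 0, 1], [0, 0, -13.9, 3, 28, 0, 1], [0, 0, -16.8, 5, 34, 0, 1], [0, 0, -19.9, 7, 40, 0, 1], [0, 0, -23.1, 9, 46, 0, 1]]}}

```text
t: 30.25
tcp_pos: [0.4649, 0.1964, 0.1023]
tool_rot: [0.862, 0.508, 0.002, 0.0]
force: [1.4, 3.4, 4.8]
finger_gap: 0.149
gripper_force: 30.0
```

{"api": "move_arm", "payload": {"rows": [[0, 0, -3.4, 0, 7, 0, 1], [0, 0, -6.9, 1, 14, 0, 1], [0, 0, -10.4, 2, 21, 0, 1], [0, 0, -14.1, 4, 29, 0, 1], [0, 0, -17.8, 6, 36, 0, 1], [0, 0, -21.5, 8, 43, 0, 1], [0, 0, -25.2, 11, 50, 0, 1], [0, 0, -28.9, 15, 57, 0, 1], [0, 0, -32.5, 19, 63, 0, 1], [0, 0, -36.1, 23, 70, 0, 1], [0, 0, -39.6, 27, 75, 0, 1], [0, 0, -42.9, 32, 80, 0, 1]]}}

```text
t: 31.25
tcp_pos: [0.5493, 0.1858, 0.1023]
tool_rot: [0.616, 0.788, 0.001, 0.0]
force: [-1.1, 2.1, 5.9]
finger_gap: 0.154
gripper_force: 30.1
```

{"api": "move_arm", "payload": {"rows": [[0, 0, -3.2, 0, 7, 0, 1], [0, 0, -6.3, 1, 13, 0, 1], [0, 0, -9.2, 2, 19, 0, 1], [0, 0, -11.9, 3, 24, 0, 1], [0, 0, -14.3, 4, 29, 0, 1], [0, 0, -16.5, 5, 34, 0, 1], [0, 0, -18.4, 6, 37, 0, 1], [0, 0, -20.1, 7, 40, 0, 1], [0, 0, -21.4, 8, 43, 0, 1], [0, 0, -22.3, 9, 45, 0, 1], [0, 0, -22.9, 9, 46, 0, 1], [0, 0, -23.1, 9, 46, 0, 1]]}}

```text
t: 32.25
tcp_pos: [0.5912, 0.2058, 0.1024]
tool_rot: [0.447, 0.895, 0.001, 0.0]
force: [-1.5, 4.2, 6.2]
finger_gap: 0.146
gripper_force: 30.1
```

Run:
```python
from h import *
st=readout.sense(); d=st['tcp_pos']-AX; print(st['force'],st['finger_gap'],np.degrees(np.arctan2(d[1],d[0])),np.hypot(d[0],d[1]))
rows([post(-53.0)],1)
```

```text
[-1.45054134  4.21155689  6.16122541] 0.14566058404337442 -52.77256492856895 0.11719430110166797
[[0.1, -0, -0.1, -1, -0, 2, 1], ]
```

Release, lift and check the tooth against the pointer.

{"api": "move_arm", "payload": {"rows": [[0, 0, 0, 0, 0, 0, 0.5], [0, 0, 0, 0, 0, 0, 0.5], [0, 0, 0, 0, 0, 0, 0.5], [0, 0, 0, 0, 0, -30, 0.5], [0, 0, 0, 0, 0, -70, 0.5], [0, 0, 0, 0, 0, -110, 0.5], [0, 0, 0, 0, 0, -150, 0.5], [0, 0, 0, -20, 30, -190, 0.5], [0, 0, 0, -40, 40, -210, 0.5], [0, 0, 0, -40, 40, -210, 0.5], [0, 0, 0, -40, 40, -210, 0.5]]}}

```text
t: 33.17
tcp_pos: [0.649, 0.1958, 0.3128]
tool_rot: [0.448, 0.894, 0.001, 0.002]
force: [-0.6, 0.2, -0.2]
finger_gap: 0.504
gripper_force: 0.0
```

Run:
```python
from h import *
s=snap('wrist','w7.png'); posts(s); print(readout.sense()['tcp_pos'])
```

```text
post [0.5913 0.2052 0.1032] 263 -52.9
[0.64668017 0.1960467  0.31038917]
```

View pics/w7.png

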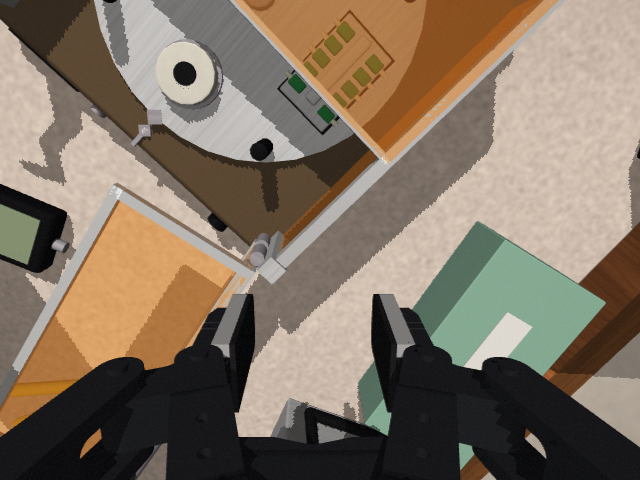

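The tooth at px (154,116) sits right at the pointer tip at (145,131), the pallets are in place and the gate is still wide open. Next I'll go back to the lever.

Run:
```python
from h import *
p,r=latch(1.75,0); print(p); plan(p+[0,0,.12],PHI-180+np.degrees(1.75))
```

```text
[ 0.66136119 -0.08745512  0.169     ]
turn [-0.1 -0.  34.4] shift [-235.7 -158.2   21.4]
```

{"api": "move_arm", "payload": {"rows": [[0, 0, 4, -27, -18, 0, 0], [0, 0, 8, -54, -36, 0, 0], [0, 0, 12, -81, -54, 0, 0], [0, 0, 16, -108, -72, 0, 0], [0, 0, 20, -135, -90, 0, 0], [0, 0, 24, -162, -108, 5, 0], [0, 0, 28, -189, -126, 10, 0], [0, 0, 32, -216, -145, 15, 0], [0, 0, 34.4, -236, -158, 21, 0], [0, 0, 34.4, -236, -158, 21, 0], [0, 0, 34.4, -236, -158, 21, 0]]}}

```text
t: 34.13
tcp_pos: [0.6601, -0.0875, 0.2867]
tool_rot: [0.692, 0.722, -0.001, -0.003]
force: [-0.2, 0.4, 0.2]
finger_gap: 1.006
gripper_force: 0.0
```

Run:
```python
from h import *
s=snap('wrist'); print(readout.sense()['tcp_pos'])
C=cloud(s).reshape(-1,3); L=C[(C[:,2]>.150)&(C[:,2]<.190)&(abs(C[:,0]-.661)<.05)&(abs(C[:,1]+.087)<.05)]
r=cv2.minAreaRect((L[:,:2]*1000).astype(np.float32)); print('lever',r,len(L),L[:,2].max()); c=np.r_[np.array(r[0])/1000,.163]
d=c-HINGE; d0=LEV-HINGE; g=np.arctan2(d[1],d[0])-np.arctan2(d0[1],d0[0]); print('g',g%(2*np.pi),np.hypot(*d[:2]),np.hypot(*d0[:2]))
g=g%(2*np.pi); p,_=latch(g,0); print(p,c); plan(p,PHI-180+np.degrees(g))
```

```text
[ 0.66055651 -0.08631668  0.28751862]
lever ((660.6632080078125, -88.60853576660156), (10.551057815551758, 25.773555755615234), 2.263278007507324) 1013 0.1821841376981471
g 1.7463980794409206 0.2275690812336103 0.22649724060129298
[ 0.66055008 -0.08754268  0.169     ] [ 0.66066321 -0.08860854  0.163     ]
turn [-0.3 -0.1  0.2] shift [ -1.5   0.5 118.5]
```

{"api": "move_arm", "payload": {"rows": [[0, 0, 0.2, -2, 0, 35, 0], [0, 0, 0.2, -2, 0, 70, 0], [0, 0, 0.2, -2, 0, 100, 0], [0, 0, 0.2, -2, 0, 118, 0], [0, 0, 0.2, -2, 0, 118, 0], [0, 0, 0.2, -2, 0, 118, 1], [0, 0, 0.2, -2, 0, 118, 1], [0, 0, 0.2, -2, 0, 118, 1], [0, 0, 0.2, -2, 0, 118, 1], [0, 0, 0.2, -2, 0, 118, 1], [0, 0, 0.2, -2, 0, 118, 1], [0, 0, 0.2, -2, 0, 118, 1]], "squeeze": 40}}

```text
t: 35.18
tcp_pos: [0.6625, -0.0892, 0.1728]
tool_rot: [0.693, 0.721, -0.0, 0.0]
force: [-1.5, -0.8, 3.3]
finger_gap: 0.096
gripper_force: 42.4
```

Run:
```python
from h import *
st=readout.sense(); print(st['tcp_pos'],st['force'],st['finger_gap'])
g0=1.746; f=rows([latch(g0,a) for a in (.09,.18,.27,.36,.36)],1,latch(g0,0))
gs=g0+(.35-g0)*np.arange(1,17)/16
f=rows([latch(g,.36) for g in gs[:8]],1,f); f=rows([latch(g,.36) for g in gs[8:]],1,f)
```

```text
[ 0.66250137 -0.08915798  0.17284432] [-1.48563803 -0.79427148  3.34118131] 0.09562334027512465
[[-0, -5.2, -0, 4, -0, -6, 1], [0, -10.3, 0, 8, -0, -11, 1], [-0, -15.5, -0, 13, -0, -16, 1], [-0, -20.6, -0, 18, -0, -21, 1], [-0, -20.6, -0, 18, -0, -21, 1], ]
[[1.8, -0, 4.7, -0, -18, 0, 1], [3.5, -0, 9.4, 1, -36, -0, 1], [5.3, -0, 14, 3, -54, -1, 1], [7, -0, 18.7, 7, -72, -3, 1], [8.8, -0, 23.4, 12, -89, -5, 1], [10.6, -0, 28.1, 19, -106, -7, 1], [12.3, -0, 32.8, 27, -122, -10, 1], [14.1, -0, 37.4, 36, -137, -14, 1], ]
[[1.8, 0, 4.7, -0, -18, 0, 1], [3.5, 0, 9.4, 1, -36, -0, 1], [5.3, -0, 14, 3, -54, -1, 1], [7, -0, 18.7, 7, -72, -3, 1], [8.8, 0, 23.4, 12, -89, -5, 1], [10.6, 0, 28.1, 19, -106, -7, 1], [12.3, -0, 32.8, 27, -122, -10, 1], [14.1, -0, 37.4, 36, -137, -14, 1], ]
```

{"api": "move_arm", "payload": {"rows": [[0, -5.2, 0, 4, 0, -6, 1], [0, -10.3, 0, 8, 0, -11, 1], [0, -15.5, 0, 13, 0, -16, 1], [0, -20.6, 0, 19, 0, -21, 1], [0, -20.6, 0, 19, 0, -21, 1]]}}

```text
t: 35.6
tcp_pos: [0.6618, -0.0687, 0.1938]
tool_rot: [0.679, 0.711, -0.126, 0.131]
force: [-0.4, -3.9, -0.1]
finger_gap: 0.097
gripper_force: 41.5
```

{"api": "move_arm", "payload": {"rows": [[1.8, 0, 4.7, 0, -18, 0, 1], [3.5, 0, 9.4, 1, -36, 0, 1], [5.3, 0, 14, 3, -54, -1, 1], [7, 0, 18.7, 7, -72, -3, 1], [8.8, 0, 23.4, 12, -89, -5, 1], [10.6, 0, 28.1, 19, -106, -7, 1], [12.3, 0, 32.8, 27, -122, -10, 1], [14.1, 0, 37.4, 36, -137, -14, 1]]}}

```text
t: 36.27
tcp_pos: [0.5224, -0.0366, 0.1933]
tool_rot: [0.884, 0.432, -0.16, 0.077]
force: [0.7, 0.5, -4.4]
finger_gap: 0.097
gripper_force: 41.3
```

{"api": "move_arm", "payload": {"rows": [[1.8, 0, 4.7, 0, -18, 0, 1], [3.5, 0, 9.4, 1, -36, 0, 1], [5.3, 0, 14, 3, -54, -1, 1], [7, 0, 18.7, 7, -72, -3, 1], [8.8, 0, 23.4, 12, -89, -5, 1], [10.6, 0, 28.1, 19, -106, -7, 1], [12.3, 0, 32.8, 27, -122, -10, 1], [14.1, 0, 37.4, 36, -137, -14, 1]]}}

```text
t: 36.93
tcp_pos: [0.438, 0.0781, 0.1935]
tool_rot: [0.978, 0.104, -0.178, 0.017]
force: [1.2, -0.6, -7.0]
finger_gap: 0.099
gripper_force: 40.7
```

Run:
```python
from h import *
st=readout.sense(); print(st['tcp_pos'],st['force'],st['finger_gap'],latch(.35,.36)[0])
f=rows([latch(g,.36) for g in (.28,.21,.14,.08,.03,0,-.01)],1)
f=rows([latch(0,a) for a in (.27,.18,.09,0,-.02)],1,latch(0,.36))
```

```text
[0.43802816 0.07811431 0.19353989] [ 1.17957896 -0.60922967 -7.00348478] 0.09862984974191483 [0.4368814  0.07895407 0.18968597]
[[1.2, -0, 3.6, -0, -16, 4, 1], [2.6, -0, 7.4, 0, -30, 4, 1], [4, 0, 11.1, 2, -45, 4, 1], [5.2, 0, 14.4, 4, -57, 3, 1], [6.2, 0, 17, 6, -67, 2, 1], [6.8, 0, 18.6, 7, -73, 2, 1], [7, 0, 19.2, 8, -75, 1, 1], ]
[[0, 5.2, 0, -3, 0, 6, 1], [0, 10.3, 0, -6, -0, 12, 1], [0, 15.5, 0, -8, -0, 19, 1], [0, 20.6, 0, -10, -0, 26, 1], [0, 21.8, 0, -10, -0, 27, 1], ]
```

{"api": "move_arm", "payload": {"rows": [[1.2, 0, 3.6, 0, -16, 0, 1], [2.6, 0, 7.4, 0, -30, 0, 1], [4, 0, 11.1, 2, -45, 0, 1], [5.2, 0, 14.4, 4, -57, -1, 1], [6.2, 0, 17, 6, -67, -2, 1], [6.8, 0, 18.6, 7, -73, -2, 1], [6.8, 0, 18.6, 7, -73, -2, 1], [6.8, 0, 18.6, 7, -73, -2, 1]]}}

```text
t: 37.6
tcp_pos: [0.43, 0.1501, 0.1933]
tool_rot: [0.982, -0.064, -0.179, -0.011]
force: [-1.0, -1.5, -1.1]
finger_gap: 0.095
gripper_force: 41.8
```

Run:
```python
from h import *
st=readout.sense(); print(st['tcp_pos'],st['force'],st['finger_gap'],latch(0,.36)[0],st['tool_rot'],latch(0,.36)[1].as_quat())
```

```text
[0.42995987 0.15007897 0.19329387] [-1.04700541 -1.53082009 -1.0590442 ] 0.09454097777052892 [0.42885226 0.15101345 0.18968597] [ 0.98169397 -0.06440406 -0.178899   -0.01114507] [ 0.98156539 -0.06691641 -0.17861499 -0.01217675]
```

{"api": "move_arm", "payload": {"rows": [[0, 0, 0, 0, -2, 0, 1], [0, 0, 0, 0, -3, 0, 1], [0, 5.2, 0, -3, -3, 6, 1], [0, 10.3, 0, -6, -3, 12, 1], [0, 15.5, 0, -8, -3, 19, 1], [0, 20.6, 0, -10, -3, 26, 1], [0, 20.6, 0, -10, -3, 26, 1], [0, 20.6, 0, -10, -3, 26, 1]]}}

```text
t: 38.27
tcp_pos: [0.411, 0.1539, 0.1727]
tool_rot: [0.998, -0.064, -0.0, 0.003]
force: [-2.0, -11.0, 2.9]
finger_gap: 0.096
gripper_force: 44.0
```

Run:
```python
from h import *
st=readout.sense(); print(st['tcp_pos'],st['force'],st['finger_gap'],latch(0,0)[0])
```

```text
[0.41098074 0.1538976  0.17273866] [ -2.02016167 -11.0214509    2.88958195] 0.09610360219681004 [0.4107 0.1535 0.169 ]
```

Bar level, gate pressed against its stop. Release, lift straight up, and check.

{"api": "move_arm", "payload": {"rows": [[0, 0, 0, 0, 0, 0, 0.5], [0, 0, 0, 0, 0, 0, 0.5], [0, 0, 0, 0, 0, 0, 0.5], [0, 0, 0, 0, 0, 0, 0.5], [0, 0, 0, 0, 0, -30, 0.5], [0, 0, 0, 0, 0, -70, 0.5], [0, 0, 0, 0, 0, -110, 0.5], [0, 0, 0, 0, 0, -150, 0.5], [0, 0, 0, 40, 0, -190, 0.5], [0, 0, 0, 80, 0, -220, 0.5], [0, 0, 0, 80, 0, -220, 0.5], [0, 0, 0, 80, 0, -220, 0.5]]}}

```text
t: 39.27
tcp_pos: [0.4969, 0.1455, 0.3964]
tool_rot: [0.998, -0.065, 0.005, 0.001]
force: [0.8, 0.3, -0.2]
finger_gap: 0.5
gripper_force: 0.0
```

Run:
```python
from h import *
st=readout.sense(); print(st['tcp_pos'],st['force'])
s=snap('wrist','w8.png'); C=cloud(s).reshape(-1,3)
L=C[(C[:,2]>.150)&(C[:,2]<.19)&(abs(C[:,1]-.153)<.03)&(C[:,0]<.46)&(C[:,0]>.36)]
r=cv2.minAreaRect((L[:,:2]*1000).astype(np.float32)); print('lever',r,L[:,2].max()); d=np.r_[np.array(r[0])/1000,0]-HINGE; d0=LEV-HINGE; print('g',np.arctan2(d[1],d[0])-np.arctan2(d0[1],d0[0]))
for x in(.35,.37,.44,.46):
    B=C[(abs(C[:,0]-x)<.006)&(abs(C[:,1]-(.1535+.137*(.4107-x)))<.006)&(C[:,2]<.16)&(C[:,2]>.12)]; print('bar top at',x,np.percentile(B[:,2],90).round(4) if len(B) else None,len(B))
```

```text
[0.49694259 0.14551885 0.39636207] [ 0.75202316  0.28019049 -0.22519518]
lever ((410.8675231933594, 153.5110626220703), (10.378945350646973, 25.9411678314209), 82.53455352783203) 0.1823173451388231
g -0.00010042593147607803
bar top at 0.35 0.1377 128
bar top at 0.37 0.1379 133
bar top at 0.44 0.1377 153
bar top at 0.46 0.1415 155
```

View pics/w8.png

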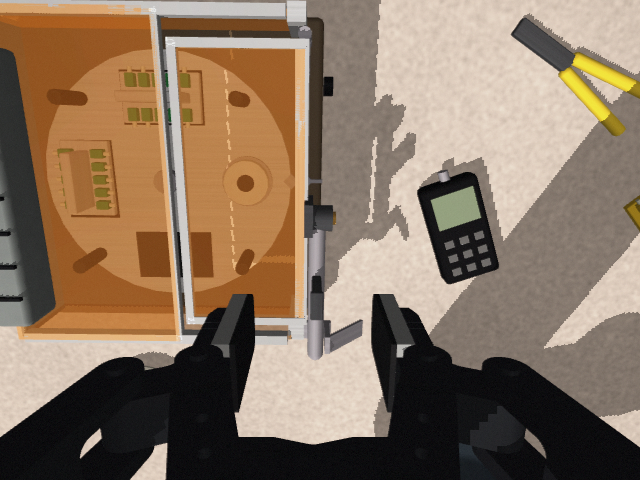

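The gate is shut with the bar level in its catch. The puck at px (246,183) and the tooth line up with the pointer at (310,181). Both pallets sit on their pads, at (160,97) and (88,178).

```bash
python3 -c "
from station import order; print(order.sign_off())"
```

```text
the job is handed in; nothing more can be done
None
```

The job is handed in, but the station gave no verdict: both pallets present lie flat on their pads, the turntable is home with the tooth at the pointer, and the gate is shut with the latch bar level in its catch.

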